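# Seal a flow cell in its screw clamp to the set force

## Robot

A 6-joint arm with a two-finger parallel gripper is mounted at the origin on the work surface. World frame = base frame: x ahead of the robot, y to its left, z up, the work surface at z = 0. Lengths are in m, angles in rad, forces in N, time in s.
With the tool pointing down it reaches from about 0.3 to 0.85 m from the base axis. Payload 5.4 kg.
Tool frame: the origin (TCP) lies at the very end of the fingers, on their centre line; the grasp point (between the pads) lies 19 mm behind it; z points along the fingers, y is the direction in which the jaws open and shut (so a half turn about z gives the same grasp; the last joint's range is limited). The gripper opens to 85 mm and grips with 20 to 120 N. Pads are 22 mm wide; open, the fingers measure 114 mm over their backs; the gripper's body (76 mm by 85 mm) begins 54 mm behind the grasp point. The pads swing forward as they close: fully open they stand 13 mm farther back than shut.
Start: joints at [-1.463, 0.158, 1.597, -0, 1.386, -0.21], TCP at [0.18, -0.546, 0.231] pointing down, gripper open.
Joint ranges: [-2.91, 2.91], [-0.94, 2.29], [0.18, 2.7], [-1.29, 4.43], [0.17, 2.64], [-3, 3]. Speed limits (rad/s): [2.57, 2.57, 3.14, 3.14, 3.14, 3.14].

## Interface

Orientations are given as [roll, pitch, yaw] about the fixed x, y, z axes, in that order (R = Rz(yaw) Ry(pitch) Rx(roll)).
In Python, from station import robot gives the robot as it stands.
- The arm moves only by the tool jog_arm, never from a script. Its argument "plan" is text: rows parted by semicolons, each of 7 numbers parted by spaces: the shift along the tool's x, y, z normalised to -1 to 1, where 1 is 0.03 m, then the turn, a rotation vector about the tool's x, y, z normalised to -1 to 1, where 1 is pi/2 rad, then the finger opening in mm, from 0 to 85.4. A call has 1 to 12 rows; each row shifts and turns the pose as measured when the row begins, along the tool's axes as they then stand; what a row does not reach is not made up. A row lasts 1/8 s, in which the tool goes at most 62.5 mm and 10.7 degrees, less where a joint would pass 70% of its speed; a pose out of reach is approached as far as the arm can. A call with a number of a shift or a turn outside -1 to 1 is refused whole. A call with a gripper value outside its range is refused whole. The fingers move at their own pace and stop on an object; the grip force is fixed at half the most. Time passes only in rows, so rows that do not move let the fingers close. It gives the time, the measured TCP pose, the force and the opening at its end, in the units of the state.
- robot.get_obs(): the state, without advancing time (a new reading comes with each control period).
- robot.snapshot(name): name is "scene" or "top" or "wrist"; returns (picture, depth): 480x640x3 uint8, red, green, blue; 480x640 float32, m along the optical axis (not along the pixel's ray), 0 where there is no reading.
- robot.camera_model(name): a dict with "camera_matrix" (3x3 intrinsics, pixels), "eye" and "attitude" of the camera in the world; the wrist camera has in their place "hand_eye" (4x4, takes a point from camera to tool coordinates, whose origin is the TCP and whose axes are the flange's). Camera axes: x right, y down, z forward; pixel columns grow to the right and rows downward; lengths in m; the calibration is good to about 2 mm. A picture is of the moment at which its call begins: read the wrist's pose just before it. camera_model takes no time and is no camera call.
- robot.finish_job(): hands the job in, once; it reports no verdict.
The state is a dict: "time_s": time; "joint_positions": joint angles; "joint_velocities": joint speeds; "tau": joint torques, N m; "ee_pos": TCP position; "ee_rot": TCP orientation; "ft_force": force on the tool from outside, world axes, zero at the start; "wrist_torque": the same for the moment, N m; "opening": opening from 0.0 (shut) to 1.0 (fully open).
Only numpy, scipy, OpenCV 4.12 (cv2) and the standard library are available. Lean on these libraries where they do the work, as an engineer would, in place of code of your own. Each camera call takes 0.05 s, during which the arm holds its last target.

## Task

Stand the flow cell in the clamp's white cradle, fully down between the cheeks, and let go of it. Then wind the clamp up with its red-handled crank until the orange indicator tab pops out of the black capsule, and stop there: tightened much further the glass cracks. Leave the cell clamped with the tab out, and do not disturb the oil bottle, the lens canister or the beaker.

Things in the scene. Friction and masses are not known exactly. Their poses are not given: they have to be found in the camera images.
- cell: the flow cell, loose, about 0.14 to 0.23 kg: a block 44 (its x) x 28 (its y) x 62 mm high (its z), standing upright; a glass slab with an orange gasket on each side between two blue-grey end frames, two small brass ports on top (7 mm high). Origin at the centre of its underside. Either way round is the same. It is clamped across its 28 mm.
- seat (a point): centre of the floor of the clamp's white cradle: the middle of the cell's underside goes here. y runs level along the screw axis towards the crank, x across it, z up. Cheeks at x = -24 and +24 mm, 9 mm high with sloped tops, leave the cell 2 mm each side; the cell's x lies along x here. In y the cell has room: clear of the anvil (at -y) by 3 to 11 mm, of the wound-back plate by 10 mm.
- clamp: the flow-cell clamp, aluminium, fixed on the 12 mm dark breadboard; its axes are those of the seat, the seat is 26 mm up. The anvil, a 38 mm steel disc on a screwed rod in the end post, is set differently each time; the plate slides the cell along the floor onto it. Anvil, plate, posts and capsule top out at most 59 mm above the cradle floor; two guide rods at x = -37 and +37 mm 17 mm above it.
- crank (a joint): angle (rad) wound up from fully open, 0 to 18; starts between 0 and 3. Grows when turned clockwise as seen from the crank's end looking along the axis at the clamp. One turn moves capsule, plate and crank together 10 mm towards -y of the seat. It stays where it is left and takes about 3 to 6 N at the handle.
- axis (a point): point on the level screw axis in the plane of the middle of the crank's grip, 36 mm above the cradle floor; travels along with the screw. The grip circles it at 30 mm. The point turns with the crank about its y, which points out of the clamp along the axis; at crank angle 0 the grip is straight above it.
- grip (a point): middle of the crank's red grip, a cylinder 16 mm thick and 48 mm long, parallel to the screw axis, that spins freely on the crank's end; it sticks outwards from the 10 mm thick crank arm (arm and 20 mm hub begin 26 mm inwards). Its y points outwards along the screw axis. The bottom of its circle is 32 mm above the breadboard.
- tab (a joint): how far the orange tab stands out of the capsule (m): 0 = in, flush; 0.012 = out. Its own spring throws it out all at once when the plate has been pressed 5 mm back into the capsule, at about 15 N on the cell; it then stays out. The plate's spring gives 3 N and 2.4 N more per mm; 20 N cracks the glass, some 75 degrees of crank after the tab pops.
- tab_top (a point): top centre of the indicator tab, 26 x 10 mm with a black top and orange sides (the orange shows only when it is out), in the steel-framed slot in the top of the black force capsule (46 mm cube behind the plate, between cradle and crank).
- plate: the steel pressure plate 36 x 8 x 40 mm that presses on the cell, sprung in the front of the capsule. Origin on the screw axis, 21 mm behind the pressing face (towards +y); y along the screw axis towards the crank.
- oil: small amber oil bottle with black cap, 32 mm across, 72 mm high, loose; leave it. Origin under its centre.
- canister: clear objective-lens canister with white lid, 41 mm across, 66 mm high, loose; leave it. Origin under its centre.
- beaker: glass beaker, 64 mm across, 85 mm high, loose; leave it. Origin under its centre.

How it is judged:
On the way, in this order (a step that is already met when the one before it is completed fails the run):
1. the flow cell stands down in the cradle, let go, with the tab still in (x of cell in the frame of seat between -0.004 and 0.004 m and y of cell in the frame of seat between -0.016 and 0.008 m and z of cell in the frame of seat between -0.003 and 0.003 m and angle between cell's own z axis and vertical below 0.08 rad and angle between the x axis of cell and the x axis of seat, either way round below 0.2 rad and contact force between the fingers and cell below 0.1 N and value of joint tab below 0.004 m), for 0.3 s.
2. the clamp is wound up on the seated cell until the tab is out (x of cell in the frame of seat between -0.004 and 0.004 m and y of cell in the frame of seat between -0.016 and 0.008 m and z of cell in the frame of seat between -0.003 and 0.003 m and angle between cell's own z axis and vertical below 0.08 rad and angle between the x axis of cell and the x axis of seat, either way round below 0.2 rad and value of joint tab above 0.008 m and contact force between plate and cell above 11 N), for 0.2 s.
At the end, for the whole second after the job is handed in: The cell stands upright in the cradle (within 4 mm across, within 3 mm of the floor, tilt under 0.08 rad), at rest and let go, pressed by the plate with 11 to 20 N, and the tab stands out more than 8 mm (all of step 2 and contact force between the fingers and cell below 0.1 N and contact force between plate and cell below 20 N and linear speed of cell below 0.01 m/s); the robot touches nothing.
It fails at once if the plate presses the cell with more than 20 N: the glass cracks (contact force between plate and cell above 20 N).
It fails at once if the oil bottle, the canister or the beaker is moved more than 20 mm (distance of any of oil, canister, beaker from where it was at the start of the episode above 0.02 m).
It also fails if it takes over 72 s, if anything falls off the work surface, if the arm or the gripper's body presses on something with over 40 N, if the wrist force passes 120 N, or if a joint passes its speed limit or range.

## Working session

There is one attempt and no reset: what is moved stays moved. The work goes in short steps, Python scripts to look and compute and a tool call to move; the robot and the scene stay as the last step left them, time stands still between calls to the robot, and variables do not carry over. Pictures are saved under pics/ and viewed, and the job is handed in when it is done.

Besides the shell and the picture viewer there is one more tool, called after "Request:" by a JSON object that holds its "fn" and its "kwargs". jog_arm: Moves the arm, as the interface text tells. Its arguments: {"type":"object","properties":{"plan":{"type":"string"}},"required":["plan"]}

```bash
mkdir -p pics; ls
cat > h.py <<'E'
import numpy as np, cv2
from station import robot
from scipy.spatial.transform import Rotation as R
def save(name,fn):
    p,d=robot.snapshot(name); cv2.imwrite('pics/%s.png'%fn,p[:,:,::-1]); np.save('pics/%s_d.npy'%fn,d); np.save('pics/%s_p.npy'%fn,p); return p,d
E
python3 - <<'E'
from h import *
o=robot.get_obs(); print(o)
for n in ['scene','top','wrist']:
    print(n,robot.camera_model(n)); save(n,n+'0')
E
```

```text
pics
{'time_s': 0.0, 'joint_positions': array([-1.46306264e+00,  1.59057873e-01,  1.59827303e+00, -4.63677456e-05,
        1.38620116e+00, -2.10109057e-01]), 'joint_velocities': array([ 0.00045889,  0.00061433, -0.00170076, -0.00064289,  0.00032576,
       -0.00022881]), 'tau': array([-7.79044203e-04, -3.96012783e+01, -3.31422687e+01, -3.57951440e-04,
        8.45700502e-03,  2.28562845e-05]), 'ee_pos': array([ 0.17959108, -0.5455808 ,  0.23029152]), 'ee_rot': array([-3.13968639e+00, -3.59935346e-04,  3.17850953e-01]), 'ft_force': array([ 0.32132677,  0.69388996, -0.06741822]), 'wrist_torque': array([-0.01413598,  0.00404666, -0.06414997]), 'opening': 0.9983282220077052}
scene {'camera_matrix': array([[548.77962712,   0.        , 325.88188733],
       [  0.        , 548.77962712, 237.92603244],
       [  0.        ,   0.        ,   1.        ]]), 'eye': array([ 0.95693536, -0.68033419,  0.73619227]), 'attitude': array([-2.24161251,  0.02050086,  0.53582962])}
top {'camera_matrix': array([[483.23983355,   0.        , 316.53564936],
       [  0.        , 483.23983355, 240.69482943],
       [  0.        ,   0.        ,   1.        ]]), 'eye': array([0.4064994 , 0.02557074, 1.27934981]), 'attitude': array([-3.03267186, -0.01060691, -1.57658038])}
wrist {'camera_matrix': array([[336.48026785,   0.        , 316.01398127],
       [  0.        , 336.48026785, 237.77443009],
       [  0.        ,   0.        ,   1.        ]]), 'hand_eye': array([[-1.00367505e-03, -9.56613060e-01, -2.91359651e-01,
         7.45253493e-02],
       [ 9.99999222e-01, -7.44138646e-04, -1.00158523e-03,
        -9.31480681e-04],
       [ 7.41317533e-04, -2.91360429e-01,  9.56613062e-01,
        -1.42394537e-01],
       [ 0.00000000e+00,  0.00000000e+00,  0.00000000e+00,
         1.00000000e+00]])}
```

View pics/scene0.png

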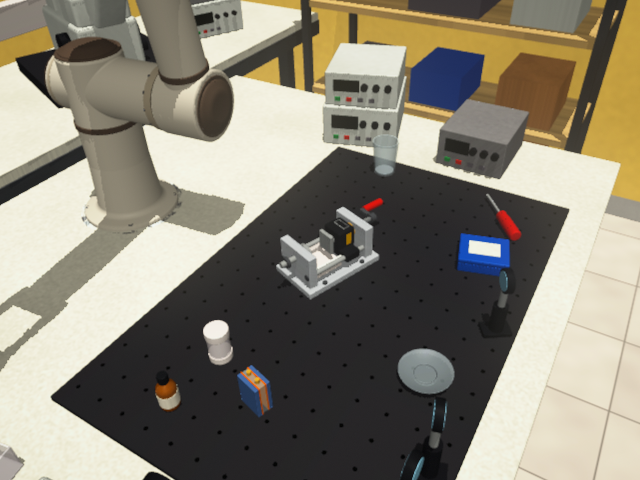

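View pics/top0.png

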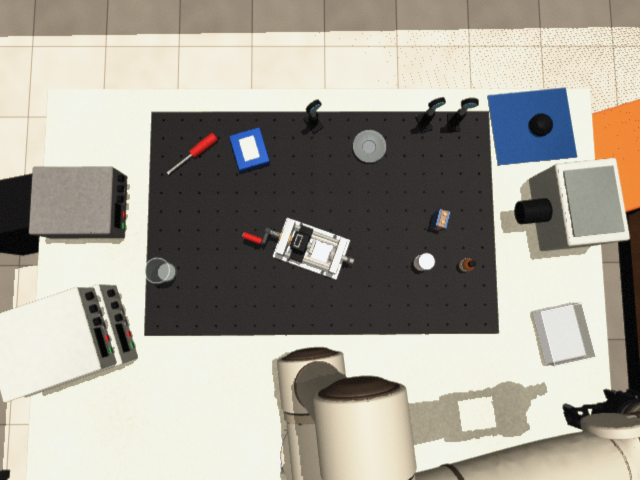

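View pics/wrist0.png

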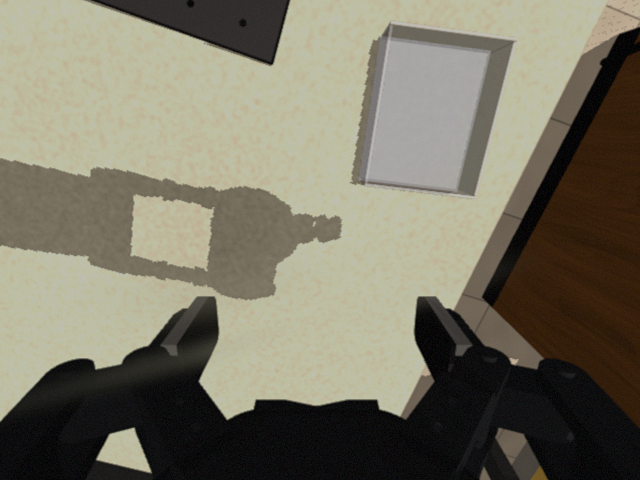

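```bash
cat >> h.py <<'E'
def pose(n,o=None):
    m=robot.camera_model(n); K=m['camera_matrix']
    if n=='wrist':
        o=o or robot.get_obs(); T=np.eye(4); T[:3,:3]=R.from_euler('xyz',o['ee_rot']).as_matrix(); T[:3,3]=o['ee_pos']; T=T@m['hand_eye']
        return K,T[:3,:3],T[:3,3]
    return K,R.from_euler('xyz',m['attitude']).as_matrix(),m['eye']
def cloud(d,cam):
    K,Rm,t=cam; v,u=np.mgrid[:d.shape[0],:d.shape[1]]
    P=np.stack([(u-K[0,2])/K[0,0]*d,(v-K[1,2])/K[1,1]*d,d],-1)
    W=P@Rm.T+t; W[d<=0]=np.nan; return W
def ray(u,v,cam,z):
    K,Rm,t=cam; r=Rm@np.array([(u-K[0,2])/K[0,0],(v-K[1,2])/K[1,1],1]); return t+r*(z-t[2])/r[2]
def proj(P,cam):
    K,Rm,t=cam; c=(np.atleast_2d(P)-t)@Rm; return (c[:,:2]/c[:,2:])*[K[0,0],K[1,1]]+[K[0,2],K[1,2]]
def crop(p,u0,v0,u1,v1,f,fn): cv2.imwrite('pics/%s.png'%fn,cv2.resize(p[v0:v1,u0:u1,::-1],None,fx=f,fy=f,interpolation=cv2.INTER_CUBIC))
E
python3 - <<'E'
from h import *
p=np.load('pics/top0_p.npy');d=np.load('pics/top0_d.npy')
crop(p,230,200,370,290,5,'topA'); crop(p,405,195,485,280,6,'topB')
q=np.load('pics/scene0_p.npy');crop(q,265,185,395,305,5,'scA')
W=cloud(d,pose('top')); Ws=cloud(np.load('pics/scene0_d.npy'),pose('scene'))
for u,v in [(442,219),(320,252),(253,238),(425,262),(467,265),(160,270),(200,300),(300,241)]: print('top',u,v,W[v,u].round(4))
for u,v in [(258,378),(330,252),(372,206),(320,340)]: print('sc',u,v,Ws[v,u].round(4))
E
```

```text
top 442 219 [ 0.5914 -0.3046  0.0776]
top 320 252 [0.5123 0.003  0.0435]
top 253 238 [0.5451 0.1706 0.08  ]
top 425 262 [ 0.4832 -0.2589  0.0754]
top 467 265 [ 0.4758 -0.3674  0.0647]
top 160 270 [0.4697 0.4191 0.0169]
top 200 300 [0.3915 0.3151 0.0108]
top 300 241 [0.5349 0.0529 0.099 ]
sc 258 378 [ 0.605  -0.3079  0.0809]
sc 330 252 [0.5378 0.0139 0.058 ]
sc 372 206 [0.5503 0.1659 0.0769]
sc 320 340 [ 0.613  -0.1501  0.0108]
```

View pics/topA.png

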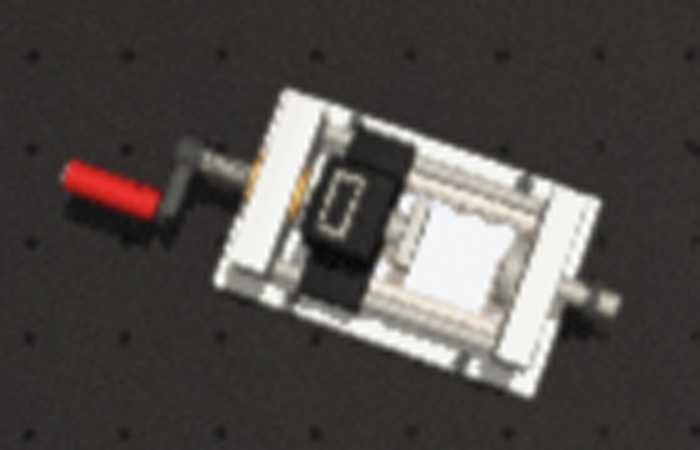

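View pics/topB.png

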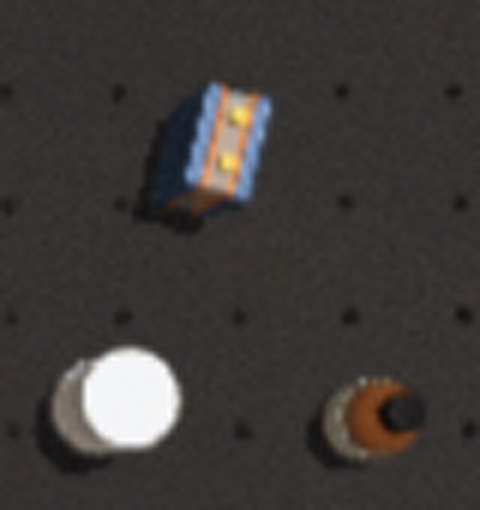

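View pics/scA.png

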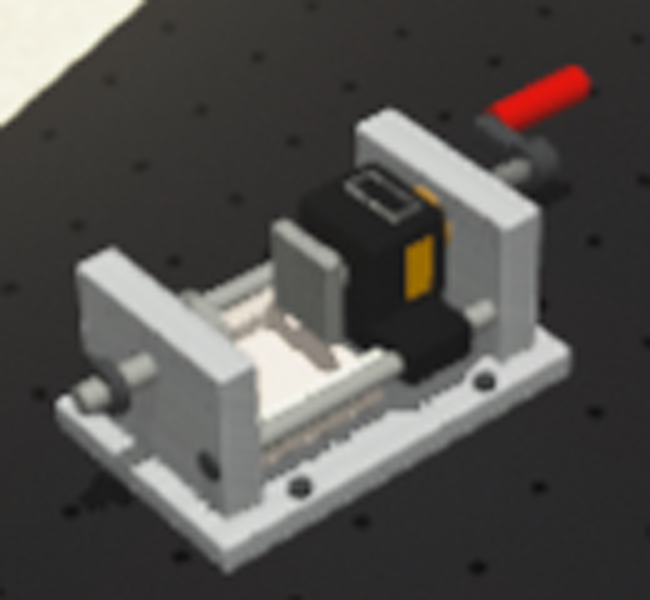

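Run:
```python
from h import *
p=np.load('pics/top0_p.npy');d=np.load('pics/top0_d.npy');c=pose('top')
W=cloud(d,c)
print('board z',np.nanmedian(W[300:320,200:280,2]),'cradle z',np.nanmedian(W[247:257,316:326,2]),'post z',np.nanmedian(W[238:250,277:281,2]))
print('celltop',np.nanmedian(W[214:223,441:445,2]))
hsv=cv2.cvtColor(p,cv2.COLOR_RGB2HSV)
def comps(m,amin=10):
    n,l,s,ce=cv2.connectedComponentsWithStats(m.astype(np.uint8)); return [(ce[i].round(1),s[i]) for i in range(1,n) if s[i,4]>amin]
red=(hsv[...,1]>150)&((hsv[...,0]<6)|(hsv[...,0]>174))&(hsv[...,2]>80)
print(comps(red))
z=W[...,2]
for s in (slice(270,360),):
    m=np.zeros(z.shape,bool); m[205:290,230:370]=True
    hi=m&(z>0.085)
    cl=comps(hi,20); print(cl)
    n,l,st,ce=cv2.connectedComponentsWithStats(hi.astype(np.uint8))
    for i in range(1,n):
        if st[i,4]<20: continue
        P=W[l==i]; r=cv2.minAreaRect((P[:,:2]*1000).astype(np.float32)); print(r,np.median(P[:,2]))
m=np.zeros(z.shape,bool); m[200:235,425:460]=True
hi=m&(z>0.06); P=W[hi]; print(cv2.minAreaRect((P[:,:2]*1000).astype(np.float32)),P.mean(0))
```

```text
board z 0.01164885341550903 cradle z 0.03804701186410586 post z 0.09398469250365071
celltop 0.07400880307591473
[(array([202.9, 144.4]), array([189, 133,  28,  24, 297], dtype=int32)), (array([123., 214.]), array([122, 211,   3,   7,  17], dtype=int32)), (array([252. , 237.5]), array([243, 232,  19,  12, 127], dtype=int32)), (array([128.2, 333.5]), array([127, 331,   4,   6,  16], dtype=int32)), (array([106.5, 337.3]), array([105, 335,   4,   6,  18], dtype=int32))]
[(array([284.9, 236. ]), array([276, 218,  19,  37, 319], dtype=int32)), (array([299.5, 241.2]), array([290, 231,  20,  22, 303], dtype=int32)), (array([337.1, 254.6]), array([329, 237,  19,  36, 306], dtype=int32)), (array([312. , 245.6]), array([309, 239,   7,  15,  50], dtype=int32))]
((548.6295776367188, 90.4234619140625), (25.51618766784668, 89.96131896972656), 68.13352966308594) 0.09528579818153582
((535.1895751953125, 54.12983703613281), (40.339385986328125, 45.78364944458008), 69.66626739501953) 0.09637579567966181
((502.814697265625, -35.420494079589844), (28.04581642150879, 89.7805404663086), 69.89057922363281) 0.09535108068015008
((524.8460083007812, 24.711624145507812), (10.865814208984375, 35.583255767822266), 68.89889526367188) 0.09340305654865044
((594.126953125, -306.8601379394531), (28.91189193725586, 44.20307540893555), 74.85624694824219) [ 0.5936556  -0.30539649  0.07338356]
```

```bash
cat >> h.py <<'E'
def rows(pts,yaw,op,o=None,step=0.028,n=None):
    """straight legs through world points pts, tool down, to yaw (deg) on first leg; prints rows"""
    o=o or robot.get_obs(); p=np.array(o['ee_pos']); Rm=R.from_euler('xyz',o['ee_rot'])
    out=[]
    for k,t in enumerate(pts):
        t=np.array(t,float); Rt=R.from_euler('xyz',[np.pi,0,np.radians(yaw)])
        ang=(Rm.inv()*Rt).magnitude()
        m=n or max(1,int(np.ceil(np.linalg.norm(t-p)/step)),int(np.ceil(np.degrees(ang)/10)))
        dp=(t-p)/m
        for i in range(m):
            rv=(Rm.inv()*Rt).as_rotvec()/(m-i)
            a=Rm.inv().apply(dp)/0.03; out.append(' '.join('%g'%x for x in np.r_[a.round(3),(rv/(np.pi/2)).round(3),op]))
            Rm=Rm*R.from_rotvec(rv); p=p+dp
    for i in range(0,len(out),12): print(';'.join(out[i:i+12]),'\n')
E
python3 - <<'E'
from h import *
rows([[0.592,-0.306,0.231]],74.9,85)
E
```

```text
0.864 -0.183 -0 -0 -0 -0.035 85;0.873 -0.135 -0 -0 -0 -0.035 85;0.879 -0.087 -0 -0 -0 -0.035 85;0.882 -0.039 -0 -0 -0 -0.035 85;0.883 0.01 -0.001 -0 -0 -0.035 85;0.881 0.058 -0.001 -0 -0 -0.035 85;0.877 0.107 -0.001 -0 -0 -0.035 85;0.87 0.155 -0.001 -0 -0 -0.035 85;0.86 0.202 -0.001 -0 -0 -0.035 85;0.847 0.249 -0.001 -0 -0 -0.035 85;0.833 0.295 -0.001 -0 -0 -0.035 85;0.815 0.341 -0.001 -0 -0 -0.035 85 

0.795 0.385 -0.001 -0 -0 -0.035 85;0.773 0.428 -0.001 -0 -0 -0.035 85;0.748 0.47 -0.001 -0 -0 -0.035 85;0.721 0.51 -0.001 -0 -0 -0.035 85;0.692 0.549 -0.001 -0 -0 -0.035 85;0.661 0.586 -0.001 -0 -0 -0.035 85
```

Request:
{"fn": "jog_arm", "kwargs": {"plan": "0.86 -0.18 0 0 0 -0.035 85;0.87 -0.13 0 0 0 -0.035 85;0.88 -0.09 0 0 0 -0.035 85;0.88 -0.04 0 0 0 -0.035 85;0.88 0.01 0 0 0 -0.035 85;0.88 0.06 0 0 0 -0.035 85;0.88 0.11 0 0 0 -0.035 85;0.87 0.15 0 0 0 -0.035 85;0.86 0.2 0 0 0 -0.035 85;0.85 0.25 0 0 0 -0.035 85;0.83 0.3 0 0 0 -0.035 85;0.82 0.34 0 0 0 -0.035 85"}}

```text
time_s: 1.65
ee_pos: [0.4589, -0.3769, 0.2259]
ee_rot: [-3.133, -0.006, 0.996]
ft_force: [-0.0, -0.1, 0.2]
opening: 0.993
```

Run:
```python
from h import *
rows([[0.592,-0.306,0.231]],74.9,85)
```

```text
0.733 0.406 -0.028 -0.001 -0.001 -0.033 85;0.711 0.443 -0.028 -0.001 -0.001 -0.033 85;0.687 0.48 -0.028 -0.001 -0.001 -0.033 85;0.661 0.515 -0.028 -0.001 -0.001 -0.033 85;0.633 0.548 -0.028 -0.001 -0.001 -0.033 85;0.604 0.581 -0.028 -0.001 -0.001 -0.033 85
```

Request:
{"fn": "jog_arm", "kwargs": {"plan": "0.73 0.41 -0.03 0 0 -0.033 85;0.71 0.44 -0.03 0 0 -0.033 85;0.69 0.48 -0.03 0 0 -0.033 85;0.66 0.51 -0.03 0 0 -0.033 85;0.63 0.55 -0.03 0 0 -0.033 85;0.6 0.58 -0.03 0 0 -0.033 85;0 0 0 0 0 0 85"}}

```text
time_s: 2.52
ee_pos: [0.5956, -0.3005, 0.2277]
ee_rot: [-3.13, -0.011, 1.32]
ft_force: [0.1, -0.1, 0.3]
opening: 0.996
```

```bash
cat > w1.py <<'E'
from h import *
o=robot.get_obs(); print(o['ee_pos'],o['ee_rot'])
c=pose('wrist',o); p,d=save('wrist','wrist1'); W=cloud(d,c)
z=W[...,2]; print('board',np.nanmedian(z[z<0.03]))
hi=(z>0.066)&(z<0.078)&(np.abs(W[...,0]-.594)<.05)&(np.abs(W[...,1]+.306)<.05)
P=W[hi]; print(len(P),cv2.minAreaRect((P[:,:2]*1000).astype(np.float32)),np.median(P,0))
E
python3 w1.py
```

```text
[ 0.59561555 -0.30048879  0.22772645] [-3.12992909 -0.01095874  1.31955758]
board 0.011474963952925687
1374 ((593.83203125, -304.60711669921875), (28.417436599731445, 43.98003387451172), 75.50947570800781) [ 0.59368364 -0.30332975  0.07336207]
```

View pics/wrist1.png

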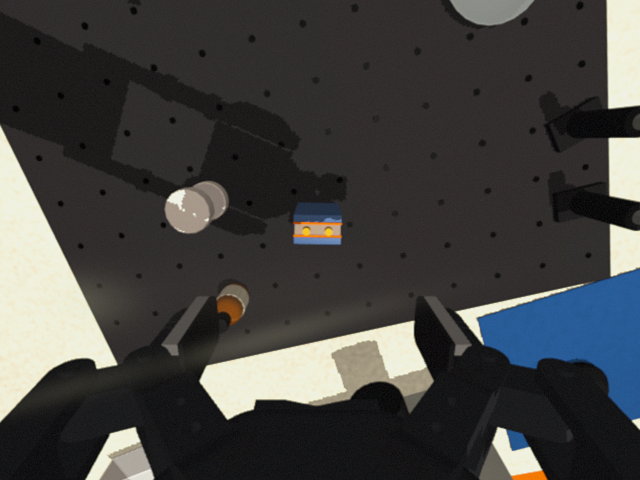

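Run:
```python
from h import *
rows([[0.5938,-0.3053,0.17],[0.5938,-0.3053,0.045]],75.2,70)
```

```text
-0.055 0.008 0.64 -0.003 -0.002 0.001 70;-0.052 0.006 0.64 -0.003 -0.002 0.001 70;-0.05 0.003 0.64 -0.003 -0.002 0.001 70;-0 -0 0.833 0 0 -0 70;-0 -0 0.833 0 0 -0 70;-0 -0 0.833 0 0 -0 70;-0 -0 0.833 0 0 -0 70;-0 -0 0.833 0 0 -0 70
```

Request:
{"fn": "jog_arm", "kwargs": {"plan": "-0.055 0.01 0.64 -0.003 -0.002 0.001 70;-0.05 0.006 0.64 -0.003 -0.002 0.001 70;-0.05 0.003 0.64 -0.003 -0.002 0.001 70;0 0 0.83 0 0 0 70;0 0 0.83 0 0 0 70;0 0 0 0 0 0 70"}}

```text
time_s: 3.32
ee_pos: [0.5884, -0.3093, 0.1167]
ee_rot: [-3.141, 0.001, 1.304]
ft_force: [-0.5, -0.4, 0.1]
opening: 0.816
```

```bash
sed -i 's/wrist1/wrist2/' w1.py; python3 w1.py
python3 - <<'E'
from h import *
rows([[0.5938,-0.3050,0.045]],75.3,70)
E
```

```text
[ 0.58844545 -0.30933395  0.11673013] [-3.14067321e+00  5.49864575e-04  1.30424052e+00]
board 0.011666488932800048
3200 ((593.5652465820312, -304.94451904296875), (28.575462341308594, 44.08904266357422), 74.51227569580078) [ 0.59383665 -0.30266724  0.0733189 ]
0.068 0.03 0.817 0 0 -0.002 70;0.068 0.031 0.817 0 0 -0.002 70;0.067 0.032 0.817 0 0 -0.002 70
```

View pics/wrist2.png

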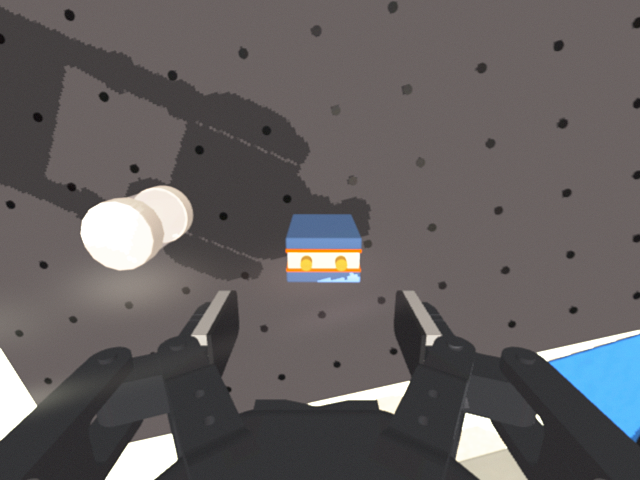

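Request:
{"fn": "jog_arm", "kwargs": {"plan": "0.2 0.09 0 0 0 -0.004 70;0 0 0.5 0 0 0 70;0 0 0.5 0 0 0 70;0 0 0.4 0 0 0 70;0 0 0 0 0 0 70"}}

```text
time_s: 4.0
ee_pos: [0.5951, -0.306, 0.0767]
ee_rot: [3.136, 0.004, 1.31]
ft_force: [0.4, -0.0, 0.1]
opening: 0.816
```

Run:
```python
from h import *
rows([[0.5937,-0.3050,0.045]],75.2,70)
```

```text
0.012 -0.029 0.529 0.002 0.001 -0.001 70;0.011 -0.028 0.529 0.002 0.001 -0.001 70
```

Request:
{"fn": "jog_arm", "kwargs": {"plan": "0.012 -0.03 0.53 0.002 0.001 -0.001 70;0.012 -0.03 0.53 0.002 0.001 -0.001 70;0 0 0 0 0 0 70"}}

```text
time_s: 4.38
ee_pos: [0.5933, -0.3049, 0.0424]
ee_rot: [-3.14, 0.0, 1.314]
ft_force: [-0.3, 0.9, -0.0]
opening: 0.82
```

Run:
```python
from h import *
rows([[0.5937,-0.3050,0.045]],75.2,70)
```

```text
-0.001 0.012 -0.087 -0.001 0 0.001 70
```

Aligned within 0.5 mm; close.

Request:
{"fn": "jog_arm", "kwargs": {"plan": "0 0 -0.08 0 0 0 40;0 0 0 0 0 0 30;0 0 0 0 0 0 30;0 0 0 0 0 0 30;0 0 0 0 0 0 30;0 0 0 0 0 0 30"}}

```text
time_s: 5.12
ee_pos: [0.5938, -0.3052, 0.0459]
ee_rot: [3.142, 0.001, 1.314]
ft_force: [0.5, 0.6, -2.1]
opening: 0.506
```

Request:
{"fn": "jog_arm", "kwargs": {"plan": "0 0 -0.5 0 0 0 30;0 0 -1 0 0 0 30;0 0 -1 0 0 0 30;0 0 -1 0 0 0 30;0 0 -1 0 0 0 30;0 0 0 0 0 0 30;0 0 0 0 0 0 30"}}

```text
time_s: 6.0
ee_pos: [0.594, -0.3052, 0.1894]
ee_rot: [3.139, 0.002, 1.314]
ft_force: [-1.3, -1.1, -2.6]
opening: 0.502
```

Run:
```python
from h import *
print(robot.get_obs()['ft_force'])
p,d=save('wrist','wrist3')
```

```text
[-1.31920493 -1.12339393 -2.6099396 ]
```

View pics/wrist3.png

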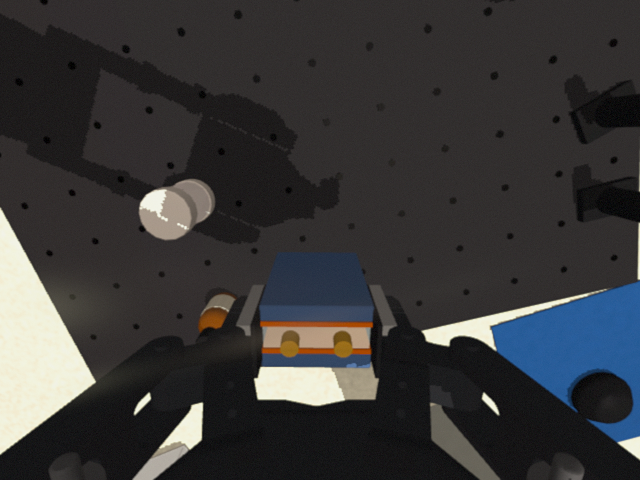

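Run:
```python
from h import *
d=np.load('pics/wrist3_d.npy');o=robot.get_obs();c=pose('wrist',o);W=cloud(d,c)
T=R.from_euler('xyz',o['ee_rot']); L=T.inv().apply((W-o['ee_pos']).reshape(-1,3)).reshape(W.shape)
m=(np.abs(L[...,0])<.03)&(np.abs(L[...,1])<.021)&(np.abs(L[...,2]+.028)<.004)
P=L[m]; print(m.sum(),cv2.minAreaRect((P[:,:2]*1000).astype(np.float32)),np.median(P[:,2]))
rows([[0.48,-0.095,0.22]],70,30)
```

```text
6480 ((0.052651405334472656, 0.0075130462646484375), (29.179906845092773, 42.362770080566406), 0.8676314949989319) -0.02787887002673715
0.646 -0.607 -0.116 0 0 0.007 30;0.64 -0.613 -0.115 0 0 0.007 30;0.633 -0.62 -0.115 0 0 0.007 30;0.627 -0.627 -0.115 0 0 0.007 30;0.62 -0.633 -0.114 0 0 0.007 30;0.614 -0.639 -0.114 0 0 0.007 30;0.607 -0.646 -0.114 0 0 0.007 30;0.601 -0.652 -0.113 0 0 0.007 30;0.594 -0.658 -0.113 0 0 0.007 30
```

Request:
{"fn": "jog_arm", "kwargs": {"plan": "0.65 -0.61 -0.12 0 0 0.007 30;0.64 -0.61 -0.12 0 0 0.007 30;0.63 -0.62 -0.12 0 0 0.007 30;0.63 -0.63 -0.12 0 0 0.007 30;0.62 -0.63 -0.11 0 0 0.007 30;0.61 -0.64 -0.11 0 0 0.007 30;0.61 -0.65 -0.11 0 0 0.007 30;0.6 -0.65 -0.11 0 0 0.007 30;0.59 -0.66 -0.11 0 0 0.007 30;0 0 0 0 0 0 30;0 0 0 0 0 0 30"}}

```text
time_s: 7.42
ee_pos: [0.4693, -0.0842, 0.2047]
ee_rot: [-3.116, -0.003, 1.21]
ft_force: [-0.2, -0.0, -1.0]
opening: 0.504
```

```bash
cat > w2.py <<'E'
from h import *
import sys
fn=sys.argv[1]
o=robot.get_obs(); print(o['ee_pos'],o['ee_rot'],o['ft_force'])
c=pose('wrist',o); p,d=save('wrist',fn); W=cloud(d,c)
z=W[...,2]; print('board',np.nanmedian(z[z<0.03]))
yd=np.array([np.cos(np.radians(70)),np.sin(np.radians(70))]); xd=np.array([yd[1],-yd[0]])
A=np.array([.5257,.0275])  # mid posts
S=np.stack([(W[...,:2]-A)@xd,(W[...,:2]-A)@yd,z],-1)*1000  # local x,y,z mm
np.save('pics/%s_S.npy'%fn,S)
inb=(np.abs(S[...,0])<70)&(np.abs(S[...,1])<140)
hi=(inb&(S[...,2]>88)&(S[...,2]<105)).astype(np.uint8)
n,l,st,ce=cv2.connectedComponentsWithStats(hi)
for i in range(1,n):
    if st[i,4]>60:
        P=S[l==i]; print(ce[i].round(),st[i,4],cv2.minAreaRect(P[:,:2].astype(np.float32)),np.median(P[:,2]).round(1))
hsv=cv2.cvtColor(p,cv2.COLOR_RGB2HSV)
w=inb&(S[...,2]>35)&(S[...,2]<41)&(np.abs(S[...,0])<30)&(hsv[...,1]<50)&(hsv[...,2]>120)
P=S[w]; print('floor',w.sum(),np.percentile(P,[1,50,99],axis=0).round(1).tolist())
red=(hsv[...,1]>150)&((hsv[...,0]<6)|(hsv[...,0]>174))&(hsv[...,2]>60)&inb
P=S[red]; 
if len(P): print('red',red.sum(),np.percentile(P,[2,50,98],axis=0).round(1).tolist())
E
python3 w2.py wrist4
```

```text
[ 0.46926293 -0.08420928  0.20472828] [-3.11641027 -0.00348806  1.21049655] [-0.22023063 -0.03474802 -1.02581479]
board 0.011296823008004109
[338.  22.] 3167 ((-1.3122005462646484, 22.57710838317871), (26.14540672302246, 46.30062484741211), 88.87873840332031) 96.6
[338.  66.] 732 ((-1.746267318725586, -2.934663772583008), (35.62335205078125, 8.261019706726074), 0.1815393716096878) 93.5
[338. 144.] 357 ((-1.9219226837158203, -54.872013092041016), (7.143732070922852, 25.24395179748535), 89.31353759765625) 91.3
[338. 166.] 3057 ((-1.6594047546386719, -70.30973815917969), (18.137039184570312, 89.91178894042969), 89.7826919555664) 95.6
floor 3508 [[-25.3, -59.9, 36.0], [-2.1, -26.6, 37.7], [22.5, 6.0, 39.7]]
```

View pics/wrist4.png

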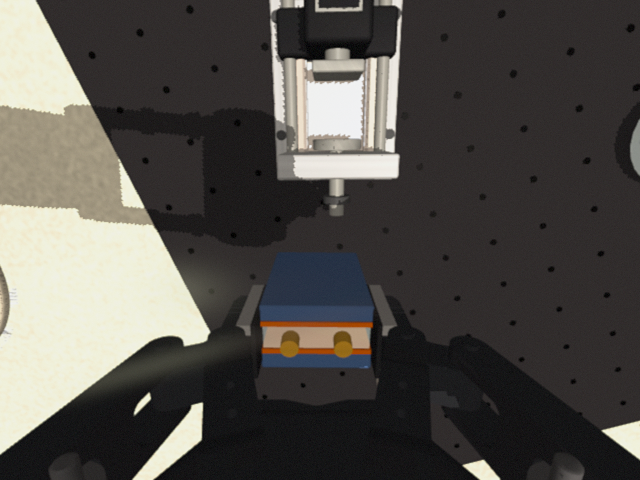

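Run:
```python
from h import *
from scipy.optimize import least_squares
yd=np.array([np.cos(np.radians(70)),np.sin(np.radians(70))]); xd=np.array([yd[1],-yd[0]]); A=np.array([.5257,.0275])
cs={}
for n in ['top','scene']:
    p=np.load('pics/%s0_p.npy'%n); h=cv2.cvtColor(p,cv2.COLOR_RGB2HSV)
    m=((h[...,1]>150)&((h[...,0]<6)|(h[...,0]>174))&(h[...,2]>80)).astype(np.uint8)
    k,l,st,ce=cv2.connectedComponentsWithStats(m)
    for i in range(1,k):
        if (n=='top' and abs(ce[i]-[252,237.5]).max()<3) or (n=='scene' and abs(ce[i]-[372,206]).max()<8): cs[n]=ce[i]; print(n,ce[i],st[i])
f=lambda P: np.r_[proj(P,pose('top'))[0]-cs['top'],proj(P,pose('scene'))[0]-cs['scene']]
r=least_squares(f,[.545,.17,.09]); P=r.x; print(P,r.fun)
print('local',(P[:2]-A)@xd*1000,(P[:2]-A)@yd*1000,P[2]*1000)
```

```text
top [252.         237.52755906] [243 232  19  12 127]
scene [373.06993007 204.26573427] [362 198  21  13 143]
[0.54777968 0.17425282 0.07521827] [-0.2335065  -0.37326131 -0.36268456  0.05882806]
local -29.44431071226626 145.45424055263933 75.21826825209303
```

```bash
python3 w2.py wrist5
python3 - <<'E'
from h import *
yd=np.array([np.cos(np.radians(70)),np.sin(np.radians(70)),0]); xd=np.array([yd[1],-yd[0],0]); A=np.array([.5257,.0275,0])
t=A-0.0008*xd-0.0285*yd; print('seat',t)
rows([t-0.075*yd+[0,0,.165]],70,30)
E
```

```text
[ 0.46922893 -0.08423874  0.20468871] [-3.11606049 -0.003662    1.21021393] [-0.79742226  0.08828721 -2.73131512]
board 0.011313689193122034
[338.  22.] 3160 ((-1.4351673126220703, 22.497526168823242), (25.840190887451172, 46.06917190551758), 89.03038787841797) 96.6
[338.  66.] 724 ((-1.7770156860351562, -2.8634204864501953), (35.52863693237305, 8.375726699829102), 0.13498370349407196) 93.5
[338. 144.] 353 ((-1.6563291549682617, -54.901180267333984), (7.167606830596924, 25.86286163330078), 89.38679504394531) 91.3
[338. 166.] 3054 ((-1.6567764282226562, -70.30864715576172), (18.10774803161621, 90.00006103515625), 89.75198364257812) 95.6
floor 3523 [[-25.2, -59.6, 36.0], [-2.1, -26.6, 37.7], [22.5, 6.1, 39.7]]
seat [0.51520067 0.00099238 0.        ]
0.349 0.243 0.66 -0.008 -0.001 -0.004 30;0.349 0.237 0.663 -0.008 -0.001 -0.004 30
```

Request:
{"fn": "jog_arm", "kwargs": {"plan": "0.35 0.24 0.66 -0.008 -0.001 -0.004 30;0.35 0.24 0.66 -0.008 -0.001 -0.004 30;0 0 0 0 0 0 30;0 0 0 0 0 0 30"}}

```text
time_s: 8.02
ee_pos: [0.4912, -0.072, 0.1644]
ee_rot: [3.14, 0.0, 1.22]
ft_force: [-0.2, 0.5, -1.4]
opening: 0.503
```

```bash
python3 w2.py wrist6
python3 - <<'E'
from h import *
S=np.load('pics/wrist6_S.npy')
# cross-profile of cradle at y -45..-15 : z vs x
m=(S[...,1]>-42)&(S[...,1]<-15)&(S[...,2]<70)&(S[...,2]>30)
for x in range(-46,47,2):
    q=m&(np.abs(S[...,0]-x)<1); 
    if q.sum(): print(x,q.sum(),np.percentile(S[q][:,2],[10,50,90]).round(1))
E
```

```text
[ 0.49115636 -0.071996    0.16443194] [3.14049391e+00 2.94822032e-04 1.21985885e+00] [-0.1997688   0.53470539 -1.42301096]
board 0.01149978407269392
[311.  31.] 5219 ((-1.3524055480957031, 25.172256469726562), (46.63274383544922, 30.87282371520996), 0.17307166755199432) 96.8
[311.  87.] 951 ((-1.5928974151611328, -3.081786632537842), (7.906094551086426, 35.26726150512695), 89.84590911865234) 93.6
[312. 176.] 476 ((-1.6865777969360352, -54.819644927978516), (7.926891803741455, 25.1082706451416), 89.7562026977539) 91.2
[312. 200.] 4035 ((-1.6192588806152344, -69.96759033203125), (17.7100772857666, 90.41270446777344), 89.9115982055664) 95.6
floor 4432 [[-25.5, -55.5, 36.1], [-1.1, -27.0, 37.7], [22.4, 9.4, 39.6]]
-44 13 [50.1 51.6 52. ]
-42 87 [52.2 53.3 54.3]
-40 106 [53.8 54.6 55.4]
-38 108 [53.8 54.7 55.7]
-36 118 [52.9 54.  55.1]
-34 139 [48.4 51.5 53.2]
-32 103 [48.7 49.5 50.3]
-30 95 [49.5 50.6 51.5]
-28 121 [48.4 50.1 51.5]
-26 162 [37.7 46.1 48. ]
-24 95 [37.  37.7 38.5]
-22 95 [36.8 37.8 38.8]
-20 99 [37.  37.7 38.8]
-18 95 [36.9 37.7 38.6]
-16 93 [36.7 37.9 38.5]
-14 102 [36.8 37.8 38.5]
-12 90 [37.  37.7 38.5]
-10 100 [36.8 37.8 38.9]
-8 99 [37.  37.7 38.4]
-6 86 [36.8 37.7 38.7]
-4 111 [36.8 37.7 38.6]
-2 83 [36.9 37.7 38.5]
0 101 [36.8 37.7 38.8]
2 110 [36.8 37.8 38.8]
4 74 [36.9 37.7 38.4]
6 109 [36.7 37.6 38.6]
8 101 [36.8 37.8 38.9]
10 84 [36.8 37.7 38.8]
12 111 [36.6 37.7 38.7]
14 83 [36.8 37.7 38.5]
16 101 [36.6 37.8 38.6]
18 102 [36.8 37.8 38.7]
20 90 [36.9 37.8 38.7]
22 140 [37.2 38.9 47.2]
24 118 [46.7 48.2 50.1]
26 106 [50.3 51.  52. ]
28 102 [49.2 49.9 51. ]
30 123 [48.4 49.5 51.4]
32 121 [52.1 53.3 54.1]
34 117 [53.5 54.5 55.4]
36 114 [53.8 54.7 55.6]
38 95 [53.  54.  54.9]
40 55 [51.4 52.4 53.3]
```

View pics/wrist6.png

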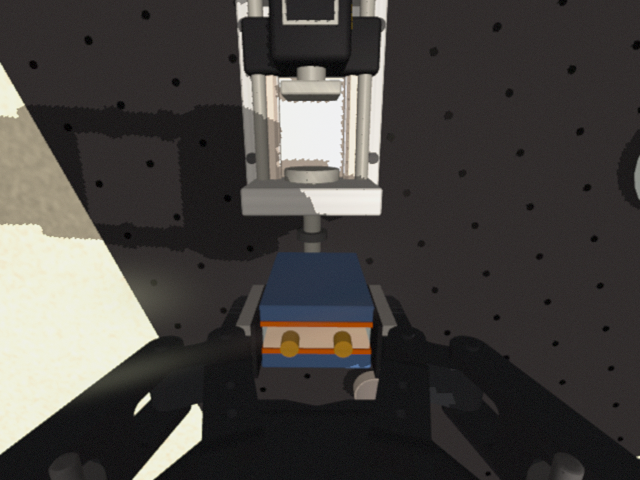

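```bash
cat >> h.py <<'E'
yd=np.array([np.cos(np.radians(70)),np.sin(np.radians(70)),0]); xd=np.array([yd[1],-yd[0],0]); A=np.array([.5257,.0275,0])
def loc(x,y,z): return A+(x*xd+y*yd)/1000+np.array([0,0,z/1000])
def where():
    o=robot.get_obs(); e=o['ee_pos']-A; print('local',(np.array([e@xd,e@yd,e[2]])*1000).round(2),'rot',np.degrees(o['ee_rot']).round(2),'F',[round(float(o['ft_force']@v),1) for v in (xd,yd,[0,0,1])],'t',round(o['time_s'],2),'op',round(o['opening'],3))
E
python3 - <<'E'
from h import *
where(); rows([loc(-1.4,-28.8,165)],70,30)
E
```

```text
local [   1.47 -105.31  164.4 ] rot [1.7994e+02 1.0000e-02 6.9880e+01] F [0.5, 0.1, -1.4] t 8.07 op 0.505
0.85 -0.034 -0.007 0 0 -0 30;0.85 -0.033 -0.007 0 0 -0 30;0.85 -0.032 -0.007 0 0 -0 30
```

Request:
{"fn": "jog_arm", "kwargs": {"plan": "0.85 -0.033 -0.01 0 0 0 30;0.85 -0.033 -0.01 0 0 0 30;0.85 -0.033 0 0 0 0 30;0 0 0 0 0 0 30;0 0 0 0 0 0 30"}}

```text
time_s: 8.7
ee_pos: [0.517, -0.0007, 0.1694]
ee_rot: [3.134, 0.001, 1.216]
ft_force: [-0.8, -0.4, -1.5]
opening: 0.507
```

Run:
```python
from h import *
where(); rows([loc(-1.4,-28.8,115)],70,30)
```

```text
local [  1.52 -29.51 169.43] rot [1.7956e+02 6.0000e-02 6.9670e+01] F [-0.6, -0.7, -1.5] t 8.7 op 0.507
0.012 -0.056 0.907 0.002 0 -0.002 30;0.012 -0.052 0.907 0.002 0 -0.002 30
```

Request:
{"fn": "jog_arm", "kwargs": {"plan": "0.02 -0.1 0 0.005 0.001 -0.004 30;0 0 0.6 0 0 0 30;0 0 0.6 0 0 0 30;0 0 0 0 0 0 30;0 0 0 0 0 0 30"}}

```text
time_s: 9.32
ee_pos: [0.513, -0.0014, 0.1304]
ee_rot: [-3.139, 0.0, 1.219]
ft_force: [-0.2, 0.6, -1.3]
opening: 0.504
```

Run:
```python
from h import *
where(); rows([loc(-1.5,-28.8,115)],70,30)
save('scene','sc1'); p,d=save('wrist','wrist7')
```

```text
local [ -2.02 -31.44 130.38] rot [-1.7987e+02  1.0000e-02  6.9860e+01] F [-0.4, 0.5, -1.3] t 9.32 op 0.504
0.088 0.018 0.513 -0.001 0 -0.002 30
```

View pics/wrist7.png

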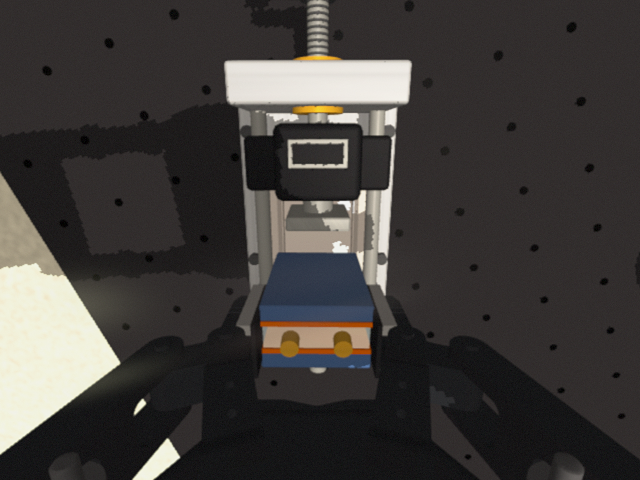

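Request:
{"fn": "jog_arm", "kwargs": {"plan": "0.09 0.02 0 0 0 -0.001 30;0 0 0.4 0 0 0 30;0 0 0.4 0 0 0 30;0 0 0.4 0 0 0 30;0 0 0 0 0 0 30"}}

```text
time_s: 10.05
ee_pos: [0.5147, 0.0013, 0.0923]
ee_rot: [-3.14, 0.0, 1.221]
ft_force: [-0.5, -0.2, -1.7]
opening: 0.5
```

Run:
```python
from h import *
where(); rows([loc(-1.5,-28.8,80)],70,30)
```

```text
local [ -1.35 -28.34  92.28] rot [-179.91    0.     69.98] F [-0.4, -0.4, -1.7] t 10.05 op 0.5
-0.015 -0.004 0.409 -0.001 0 -0 30
```

Request:
{"fn": "jog_arm", "kwargs": {"plan": "-0.01 0 0.2 -0.001 0 0 30;0 0 0.2 0 0 0 30;0 0 0.1 0 0 0 30;0 0 0 0 0 0 30"}}

```text
time_s: 10.55
ee_pos: [0.5151, 0.0009, 0.0766]
ee_rot: [3.141, -0.0, 1.221]
ft_force: [-0.2, 0.2, -1.7]
opening: 0.503
```

Run:
```python
from h import *
where(); rows([loc(-1.5,-28.8,73)],70,30)
```

```text
local [ -0.88 -28.65  76.64] rot [179.94  -0.    69.97] F [-0.2, 0.2, -1.7] t 10.55 op 0.503
-0.005 -0.021 0.121 0.001 -0 -0 30
```

Request:
{"fn": "jog_arm", "kwargs": {"plan": "0 -0.01 0.11 0.001 0 0 30;0 0 0 0 0 0 30"}}

```text
time_s: 10.8
ee_pos: [0.5151, 0.0009, 0.0734]
ee_rot: [-3.142, -0.0, 1.221]
ft_force: [0.8, 0.1, -1.1]
opening: 0.505
```

Request:
{"fn": "jog_arm", "kwargs": {"plan": "0 0 0.04 0 0 0 30;0 0 0 0 0 0 30"}}

```text
time_s: 11.05
ee_pos: [0.5153, 0.0009, 0.0724]
ee_rot: [3.141, -0.0, 1.221]
ft_force: [-1.0, -0.4, -1.3]
opening: 0.504
```

Request:
{"fn": "jog_arm", "kwargs": {"plan": "0 0 0.03 0 0 0 30;0 0 0 0 0 0 30"}}

```text
time_s: 11.3
ee_pos: [0.5154, 0.0009, 0.0716]
ee_rot: [3.141, -0.0, 1.221]
ft_force: [-0.9, -0.2, -1.0]
opening: 0.504
```

Run:
```python
from h import *
where()
```

```text
local [ -0.54 -28.56  71.61] rot [ 1.7995e+02 -2.0000e-02  6.9970e+01] F [-0.7, -0.5, -1.0] t 11.3 op 0.504
```

Request:
{"fn": "jog_arm", "kwargs": {"plan": "0 0 0 0 0 0 56;0 0 0 0 0 0 60;0 0 0 0 0 0 60;0 0 0 0 0 0 60;0 0 0 0 0 0 60"}}

```text
time_s: 11.92
ee_pos: [0.5163, 0.0006, 0.0725]
ee_rot: [3.139, -0.0, 1.221]
ft_force: [1.0, -0.4, -0.3]
opening: 0.703
```

Request:
{"fn": "jog_arm", "kwargs": {"plan": "0 0 -0.3 0 0 0 60;0 0 -0.8 0 0 0 60;0 0 -1 0 0 0 60;0 0 -1 0 0 0 60;-1 0 0 0 0 0 60;-1 0 0 0 0 0 60;-1 0 0 0 0 0 60;0 0 0 0 0 0 60"}}

```text
time_s: 12.92
ee_pos: [0.4859, -0.0862, 0.174]
ee_rot: [3.133, -0.0, 1.223]
ft_force: [0.3, -0.1, 0.6]
opening: 0.704
```

Run:
```python
from h import *
where(); c=pose('wrist'); p,d=save('wrist','wrist8'); W=cloud(d,c)
q,_=save('scene','sc2'); crop(q,265,185,395,305,5,'sc2c')
S=np.stack([(W-A)@xd,(W-A)@yd,W[...,2]],-1)*1000
m=(np.abs(S[...,2]-100)<4)&(np.abs(S[...,0])<28)&(S[...,1]<-9)&(S[...,1]>-48)
P=S[m];print(m.sum(),cv2.minAreaRect(P[:,:2].astype(np.float32)),np.median(P,0))
for x in (-15,0,15): print(np.median(P[np.abs(P[:,0]-x)<4],0).round(1))
```

```text
local [   1.47 -120.5   173.99] rot [ 1.7949e+02 -1.0000e-02  7.0060e+01] F [0.3, -0.0, 0.6] t 12.93 op 0.704
3302 ((-0.5972347259521484, -28.59485626220703), (28.097620010375977, 44.08195877075195), 88.88148498535156) [ -0.2728709  -28.27202869  99.41118399]
[-15.4 -28.3  99.4]
[ -0.2 -28.2  99.3]
[ 15.2 -28.3  99.4]
```

View pics/wrist8.png

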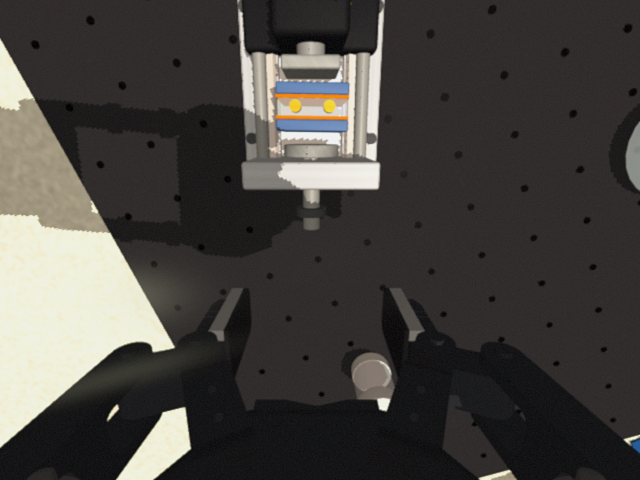

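View pics/sc2c.png

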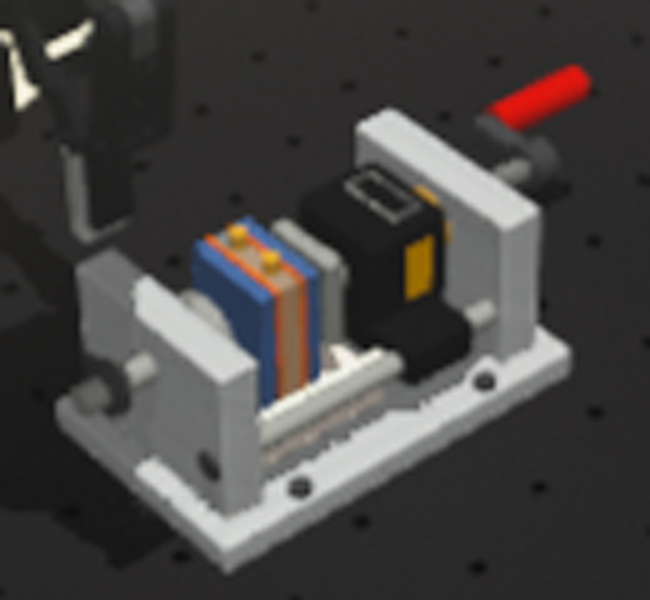

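Run:
```python
from h import *
where(); rows([loc(-25,135,205)],70,60)
```

```text
local [   1.35 -118.92  173.79] rot [ 1.795e+02 -5.000e-02  7.018e+01] F [-0.1, -0.4, -0.4] t 13.03 op 0.706
0.847 -0.084 -0.104 0.001 -0 0 60;0.847 -0.085 -0.104 0.001 -0 0 60;0.847 -0.085 -0.104 0.001 -0 0 60;0.847 -0.085 -0.104 0.001 -0 0 60;0.847 -0.086 -0.104 0.001 -0 0 60;0.847 -0.086 -0.104 0.001 -0 0 60;0.847 -0.086 -0.104 0.001 -0 0 60;0.847 -0.087 -0.104 0.001 -0 0 60;0.846 -0.087 -0.104 0.001 -0 0 60;0.846 -0.087 -0.104 0.001 -0 0 60
```

Request:
{"fn": "jog_arm", "kwargs": {"plan": "0.85 -0.085 -0.1 0.001 0 0 60;0.85 -0.085 -0.1 0.001 0 0 60;0.85 -0.085 -0.1 0.001 0 0 60;0.85 -0.085 -0.1 0.001 0 0 60;0.85 -0.085 -0.1 0.001 0 0 60;0.85 -0.085 -0.1 0.001 0 0 60;0.85 -0.085 -0.1 0.001 0 0 60;0.85 -0.085 -0.1 0.001 0 0 60;0.85 -0.085 -0.1 0.001 0 0 60;0.85 -0.085 -0.1 0.001 0 0 60;0 0 0 0 0 0 45;0 0 0 0 0 0 45"}}

```text
time_s: 14.52
ee_pos: [0.548, 0.1859, 0.2056]
ee_rot: [-3.132, -0.004, 1.24]
ft_force: [0.1, 0.8, -1.0]
opening: 0.527
```

```bash
cat > w3.py <<'E'
from h import *
import sys
fn=sys.argv[1]; where(); c=pose('wrist'); p,d=save('wrist',fn); W=cloud(d,c)
S=np.stack([(W-A)@xd,(W-A)@yd,W[...,2]],-1)*1000
h=cv2.cvtColor(p,cv2.COLOR_RGB2HSV)
m=((h[...,1]>140)&((h[...,0]<6)|(h[...,0]>174))&(h[...,2]>50)).astype(np.uint8)
n,l,st,ce=cv2.connectedComponentsWithStats(m)
i=1+np.argmax(st[1:,4]); print(ce[i],st[i])
P=S[(l==i)]; P=P[np.isfinite(P[:,0])&(P[:,2]>40)]
print(np.percentile(P,[1,50,99],axis=0).round(1).tolist(), cv2.minAreaRect(P[:,:2].astype(np.float32)))
from scipy.optimize import least_squares
Q=P[(P[:,1]>np.percentile(P[:,1],10))&(P[:,1]<np.percentile(P[:,1],90))]
r=least_squares(lambda a: np.hypot(Q[:,0]-a[0]-a[2]*(Q[:,1]-140),Q[:,2]-a[1])-8,[np.median(Q[:,0]),np.median(Q[:,2])-7,0],loss='soft_l1'); print('cyl centre x,z,slope',r.x)
print('q',np.arctan2(-(r.x[0]+1.5),r.x[1]-73.8))
E
python3 w3.py wrist9
```

```text
local [-33.17 156.44 205.61] rot [-179.43   -0.22   71.05] F [-0.2, 0.7, -1.0] t 14.53 op 0.527
[319.34092981 241.47493163] [ 310  213   20   58 1097]
[[-39.3, 122.0, 74.5], [-31.7, 147.8, 80.9], [-23.9, 170.2, 83.4]] ((-31.403629302978516, 144.91529846191406), (15.434679985046387, 51.3515739440918), 0.7934754490852356)
cyl centre x,z,slope [-3.15958851e+01  7.41278362e+01  2.38763579e-03]
q 1.5599036990201616
```

View pics/wrist9.png

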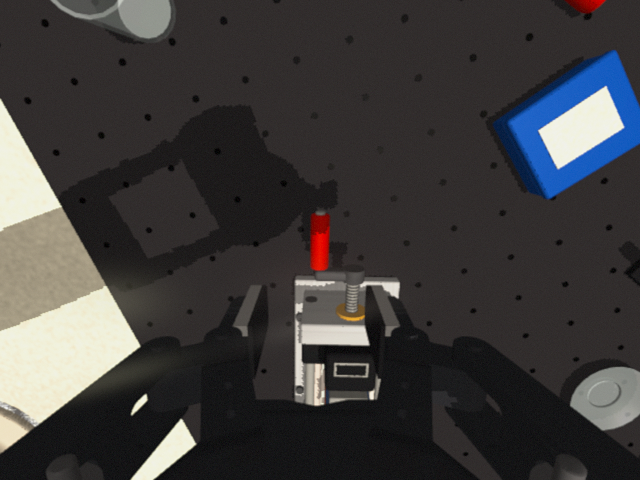

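Run:
```python
from h import *
where(); rows([loc(-31.6,155,130),loc(-31.6,155,59)],70,45)
```

```text
local [-33.13 156.33 205.64] rot [-179.43   -0.24   71.03] F [-0.2, 0.1, 0.3] t 14.57 op 0.527
-0.019 0.025 0.84 -0.002 -0.001 0.004 45;-0.017 0.022 0.84 -0.002 -0.001 0.004 45;-0.016 0.02 0.84 -0.002 -0.001 0.004 45;-0 -0 0.789 -0 -0 -0 45;-0 -0 0.789 -0 -0 0 45;-0 -0 0.789 -0 -0 0 45
```

Request:
{"fn": "jog_arm", "kwargs": {"plan": "-0.02 0.025 0.84 -0.002 -0.001 0.004 45;-0.02 0.02 0.84 -0.002 -0.001 0.004 45;-0.02 0.02 0.84 -0.002 -0.001 0.004 45;0 0 0.3 0 0 0 45;0 0 0 0 0 0 45"}}

```text
time_s: 15.2
ee_pos: [0.5491, 0.1805, 0.1199]
ee_rot: [3.14, 0.001, 1.216]
ft_force: [-0.4, 0.1, -0.0]
opening: 0.524
```

```bash
python3 w3.py wrist10
python3 - <<'E'
from h import *
where(); rows([loc(-31.6,155,59)],70,45,step=.02)
E
```

```text
local [-30.3  151.83 119.88] rot [1.7993e+02 4.0000e-02 6.9690e+01] F [-0.4, -0.0, -0.0] t 15.2 op 0.524
[314.07565789 272.99013158] [ 300  236   28   81 1824]
[[-39.5, 123.1, 74.5], [-31.9, 150.8, 80.9], [-24.2, 170.1, 83.2]] ((-31.939083099365234, 145.28152465820312), (15.43424129486084, 50.23379135131836), 0.1563170999288559)
cyl centre x,z,slope [-3.16313550e+01  7.41486533e+01  1.61655591e-03]
q 1.559225730088196
local [-30.04 152.01 120.39] rot [1.7988e+02 2.0000e-02 6.9700e+01] F [0.1, -0.3, 0.0] t 15.25 op 0.523
0.025 -0.014 0.512 0 0 -0.001 45;0.025 -0.014 0.512 0 0 -0.001 45;0.025 -0.014 0.512 0 0 -0.001 45;0.025 -0.013 0.512 0 0 -0.001 45
```

View pics/wrist10.png

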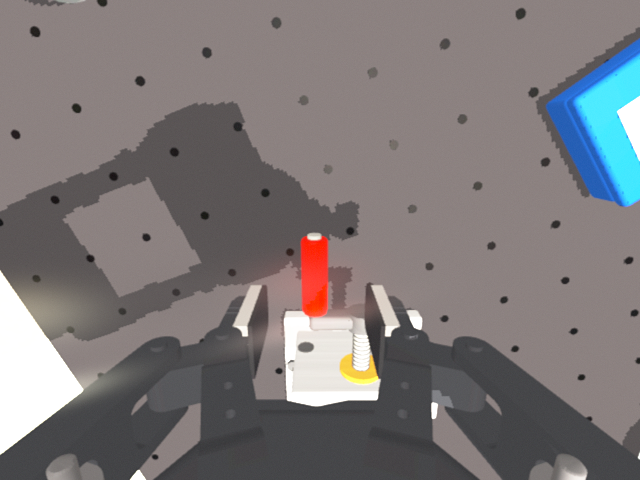

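Grip confirmed at local x −31.6, z 74, y 123–170 (image column 314, rows 236–316). Descend.

Request:
{"fn": "jog_arm", "kwargs": {"plan": "0.025 -0.014 0.51 0 0 -0.001 45;0.025 -0.014 0.51 0 0 -0.001 45;0.025 -0.014 0.51 0 0 -0.001 45;0.025 -0.014 0.45 0 0 -0.001 45;0 0 0 0 0 0 45"}}

```text
time_s: 15.88
ee_pos: [0.5498, 0.1842, 0.058]
ee_rot: [3.138, -0.0, 1.223]
ft_force: [-0.3, 0.4, 0.1]
opening: 0.528
```

Run:
```python
from h import *
where(); rows([loc(-31.6,155,59)],70,45,step=.02)
```

```text
local [-31.   155.51  57.99] rot [ 1.798e+02 -2.000e-02  7.009e+01] F [-0.4, 0.3, 0.1] t 15.88 op 0.528
-0.017 -0.02 -0.034 0.002 -0 0.001 45
```

Request:
{"fn": "jog_arm", "kwargs": {"plan": "-0.01 -0.02 -0.03 0.002 0 0.001 30;0 0 0 0 0 0 10;0 0 0 0 0 0 10;0 0 0 0 0 0 10;0 0 0 0 0 0 10"}}

```text
time_s: 16.5
ee_pos: [0.5495, 0.1843, 0.0598]
ee_rot: [3.14, -0.001, 1.222]
ft_force: [0.5, -0.7, -1.7]
opening: 0.163
```

```bash
cat > crank.py <<'E'
from h import *
import sys
# args: dz offset (grip z - tcp z), y0 at q0 deg(grasp y at q=89.4), list of target q deg
Z=float(sys.argv[1]); y0=float(sys.argv[2]); q1=float(sys.argv[3]); st=float(sys.argv[4]); op=sys.argv[5] if len(sys.argv)>5 else '10'
where()
o=robot.get_obs(); e=o['ee_pos']-A; p=np.array([e@xd,e@yd,e[2]])*1000
ax=-1.6; az=73.8
q=np.degrees(np.arctan2(-(p[0]-ax),p[2]+Z-az)); r=np.hypot(p[0]-ax,p[2]+Z-az)
yq=89.4+(y0-p[1])*36
q+=360*round((yq-q)/360)
print('q %.1f r %.1f y-expected %.2f'%(q,r,y0-(q-89.4)/36-p[1]))
n=max(1,int(np.ceil((q1-q)/st))); out=[]
Rt=R.from_euler('xyz',[np.pi,0,np.radians(70)]); rv=(R.from_euler('xyz',o['ee_rot']).inv()*Rt).as_rotvec()/(np.pi/2)
for k in range(1,n+1):
    a=q+(q1-q)*k/n; t=np.array([ax-30*np.sin(np.radians(a)),y0-(a-89.4)/36,az-Z+30*np.cos(np.radians(a))])
    d=(t-p)/30; p=t; w=rv if k==1 else rv*0
    out.append('%.2f %.2f %.2f %.3f %.3f %.3f %s'%(d[1],d[0],-d[2],*w,op))
print('; '.join(out))
E
python3 crank.py 15 155 135 12
```

```text
local [-31.31 155.48  59.82] rot [ 1.7994e+02 -5.0000e-02  7.0000e+01] F [0.7, -0.5, -1.7] t 16.5 op 0.163
q 88.0 r 29.7 y-expected -0.45
-0.03 0.00 0.20 0.001 -0.001 0.000 10; -0.01 0.06 0.20 0.000 -0.000 0.000 10; -0.01 0.09 0.18 0.000 -0.000 0.000 10; -0.01 0.13 0.16 0.000 -0.000 0.000 10
```

```bash
python3 crank.py 14.2 155.4 137 12
```

```text
local [-31.31 155.48  59.82] rot [ 1.7994e+02 -5.0000e-02  7.0000e+01] F [0.7, -0.5, -1.7] t 16.5 op 0.163
q 89.6 r 29.7 y-expected -0.09
-0.01 0.01 0.21 0.001 -0.001 0.000 10; -0.01 0.06 0.20 0.000 -0.000 0.000 10; -0.01 0.10 0.18 0.000 -0.000 0.000 10; -0.01 0.14 0.16 0.000 -0.000 0.000 10
```

Request:
{"fn": "jog_arm", "kwargs": {"plan": "-0.02 0 0.2 0.001 -0.001 0 10;-0.01 0.06 0.2 0 0 0 10;-0.01 0.09 0.18 0 0 0 10;-0.01 0.13 0.16 0 0 0 10"}}

```text
time_s: 17.0
ee_pos: [0.5574, 0.18, 0.0374]
ee_rot: [-3.141, 0.0, 1.222]
ft_force: [-1.9, -0.1, 3.3]
opening: 0.161
```

```bash
python3 crank.py 14.2 155.4 230 15
```

```text
local [-22.33 154.18  37.4 ] rot [-1.7999e+02  3.0000e-02  7.0020e+01] F [-1.8, -0.7, 3.3] t 17.0 op 0.161
q 137.0 r 30.4 y-expected -0.10
-0.02 0.19 0.13 -0.000 0.000 0.000 10; -0.01 0.21 0.09 -0.000 0.000 0.000 10; -0.01 0.23 0.04 -0.000 0.000 0.000 10; -0.01 0.23 -0.01 -0.000 0.000 0.000 10; -0.01 0.22 -0.07 -0.000 0.000 0.000 10; -0.01 0.20 -0.12 -0.000 0.000 0.000 10; -0.01 0.17 -0.16 -0.000 0.000 0.000 10
```

Request:
{"fn": "jog_arm", "kwargs": {"plan": "-0.02 0.19 0.13 0 0 0 10;-0.01 0.21 0.09 0 0 0 10;-0.01 0.23 0.04 0 0 0 10;-0.01 0.23 -0.01 0 0 0 10;-0.01 0.22 -0.07 0 0 0 10;-0.01 0.2 -0.12 0 0 0 10;-0.01 0.17 -0.16 0 0 0 10"}}

```text
time_s: 17.88
ee_pos: [0.5963, 0.1632, 0.0378]
ee_rot: [-3.13, 0.001, 1.221]
ft_force: [-3.5, 3.5, -2.0]
opening: 0.167
```

```bash
python3 crank.py 14.2 155.4 360 15
```

```text
local [ 19.94 151.62  37.76] rot [-1.7936e+02  8.0000e-02  6.9940e+01] F [-4.5, 2.1, -2.0] t 17.88 op 0.167
q 224.6 r 30.7 y-expected 0.02
-0.01 0.13 -0.20 -0.007 0.001 -0.001 10; -0.01 0.10 -0.21 -0.000 0.000 -0.000 10; -0.01 0.05 -0.23 -0.000 0.000 -0.000 10; -0.01 -0.01 -0.24 -0.000 0.000 -0.000 10; -0.01 -0.06 -0.23 -0.000 0.000 -0.000 10; -0.01 -0.11 -0.21 -0.000 0.000 -0.000 10; -0.01 -0.16 -0.17 -0.000 0.000 -0.000 10; -0.01 -0.20 -0.13 -0.000 0.000 -0.000 10; -0.01 -0.22 -0.08 -0.000 0.000 -0.000 10; -0.01 -0.23 -0.03 -0.000 0.000 -0.000 10
```

Request:
{"fn": "jog_arm", "kwargs": {"plan": "-0.01 0.13 -0.2 -0.007 0.001 -0.001 10;-0.01 0.1 -0.21 0 0 0 10;-0.01 0.05 -0.23 0 0 0 10;-0.01 -0.01 -0.24 0 0 0 10;-0.01 -0.06 -0.23 0 0 0 10;-0.01 -0.11 -0.21 0 0 0 10"}}

```text
time_s: 18.62
ee_pos: [0.5984, 0.16, 0.0772]
ee_rot: [-3.141, -0.0, 1.222]
ft_force: [-1.3, 2.3, -5.7]
opening: 0.167
```

```bash
python3 crank.py 14.2 155.4 410 15
```

```text
local [ 22.98 149.33  77.16] rot [-1.7995e+02 -1.0000e-02  7.0010e+01] F [-2.1, 1.7, -5.7] t 18.62 op 0.167
q 305.5 r 30.2 y-expected 0.06
-0.01 -0.18 -0.19 -0.001 -0.000 0.000 10; -0.01 -0.22 -0.14 -0.000 -0.000 0.000 10; -0.01 -0.25 -0.08 -0.000 -0.000 0.000 10; -0.01 -0.26 -0.01 -0.000 -0.000 0.000 10; -0.01 -0.25 0.06 -0.000 -0.000 0.000 10; -0.01 -0.23 0.12 -0.000 -0.000 0.000 10; -0.01 -0.19 0.18 -0.000 -0.000 0.000 10
```

Request:
{"fn": "jog_arm", "kwargs": {"plan": "-0.01 -0.18 -0.19 -0.001 0 0 10;-0.01 -0.22 -0.14 0 0 0 10;-0.01 -0.25 -0.08 0 0 0 10;-0.01 -0.26 -0.01 0 0 0 10;-0.01 -0.25 0.06 0 0 0 10;-0.01 -0.23 0.12 0 0 0 10;-0.01 -0.19 0.18 0 0 0 10"}}

```text
time_s: 19.5
ee_pos: [0.5567, 0.1725, 0.0821]
ee_rot: [3.123, -0.002, 1.223]
ft_force: [2.8, -2.4, 1.2]
opening: 0.162
```

```bash
python3 crank.py 14.2 155.4 540 15
python3 - <<'E'
from h import *
q,_=save('scene','sc3'); crop(q,265,185,395,305,5,'sc3c')
E
```

```text
local [-20.44 146.89  82.09] rot [ 1.7892e+02 -1.2000e-01  7.0070e+01] F [3.5, -1.3, 1.2] t 19.5 op 0.162
q 400.0 r 29.3 y-expected -0.12
-0.02 -0.18 0.16 0.012 -0.001 0.001 10; -0.01 -0.12 0.21 0.000 -0.000 0.000 10; -0.01 -0.06 0.24 0.000 -0.000 0.000 10; -0.01 -0.00 0.24 0.000 -0.000 0.000 10; -0.01 0.05 0.24 0.000 -0.000 0.000 10; -0.01 0.11 0.22 0.000 -0.000 0.000 10; -0.01 0.16 0.18 0.000 -0.000 0.000 10; -0.01 0.20 0.14 0.000 -0.000 0.000 10; -0.01 0.23 0.09 0.000 -0.000 0.000 10; -0.01 0.24 0.03 0.000 -0.000 0.000 10
```

View pics/sc3c.png

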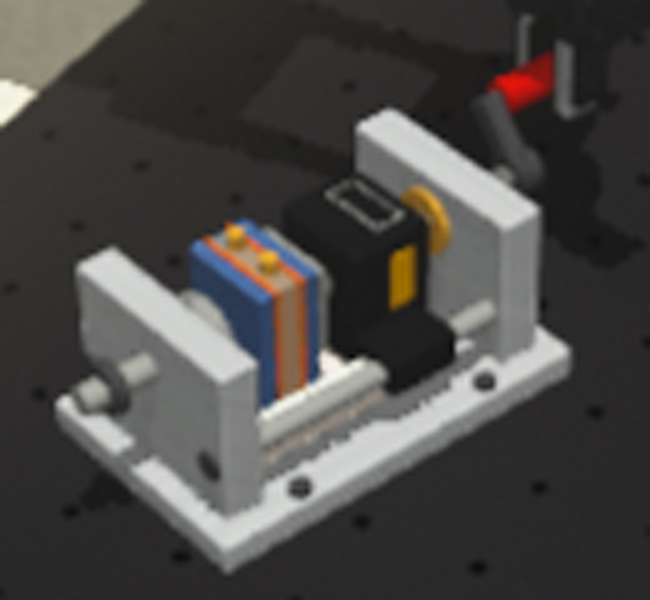

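Request:
{"fn": "jog_arm", "kwargs": {"plan": "-0.01 -0.18 0.16 0.012 -0.001 0.001 10;-0.01 -0.12 0.21 0 0 0 10;-0.01 -0.06 0.24 0 0 0 10;-0.01 0 0.24 0 0 0 10;-0.01 0.05 0.24 0 0 0 10;-0.01 0.11 0.22 0 0 0 10"}}

```text
time_s: 20.3
ee_pos: [0.5486, 0.1732, 0.0461]
ee_rot: [-3.138, 0.002, 1.222]
ft_force: [-3.1, 0.7, 2.6]
opening: 0.165
```

```bash
python3 crank.py 14.2 155.4 585 15
```

```text
local [-28.33 144.76  46.07] rot [-1.798e+02  9.000e-02  7.000e+01] F [-3.1, -0.4, 2.6] t 20.3 op 0.165
q 476.9 r 30.0 y-expected -0.13
-0.02 0.13 0.20 -0.002 0.001 0.000 10; -0.01 0.17 0.16 -0.000 0.000 0.000 10; -0.01 0.21 0.12 -0.000 0.000 0.000 10; -0.01 0.23 0.06 -0.000 0.000 0.000 10; -0.01 0.24 0.01 -0.000 0.000 0.000 10; -0.01 0.23 -0.05 -0.000 0.000 0.000 10; -0.01 0.21 -0.10 -0.000 0.000 0.000 10; -0.01 0.18 -0.15 -0.000 0.000 0.000 10
```

Request:
{"fn": "jog_arm", "kwargs": {"plan": "-0.02 0.13 0.2 -0.002 0.001 0 10;-0.01 0.17 0.16 0 0 0 10;-0.01 0.21 0.12 0 0 0 10;-0.01 0.23 0.06 0 0 0 10;-0.01 0.24 0.01 0 0 0 10;-0.01 0.23 -0.05 0 0 0 10;-0.01 0.21 -0.1 0 0 0 10;-0.01 0.18 -0.15 0 0 0 10"}}

```text
time_s: 21.3
ee_pos: [0.5927, 0.1538, 0.0372]
ee_rot: [-3.131, 0.001, 1.22]
ft_force: [-6.1, 2.6, 1.5]
opening: 0.163
```

```bash
python3 crank.py 14.2 155.4 680 15;python3 - <<'E'
from h import *
q,_=save('scene','sc4'); crop(q,265,185,395,305,5,'sc4c')
E
```

```text
local [ 19.78 141.62  37.2 ] rot [-1.7942e+02  8.0000e-02  6.9920e+01] F [-6.6, 0.4, 1.5] t 21.3 op 0.163
q 583.7 r 31.0 y-expected 0.05
-0.01 0.13 -0.21 -0.006 0.001 -0.001 10; -0.01 0.10 -0.22 -0.000 0.000 -0.000 10; -0.01 0.05 -0.23 -0.000 0.000 -0.000 10; -0.01 -0.01 -0.24 -0.000 0.000 -0.000 10; -0.01 -0.06 -0.23 -0.000 0.000 -0.000 10; -0.01 -0.12 -0.21 -0.000 0.000 -0.000 10; -0.01 -0.16 -0.17 -0.000 0.000 -0.000 10
```

View pics/sc4c.png

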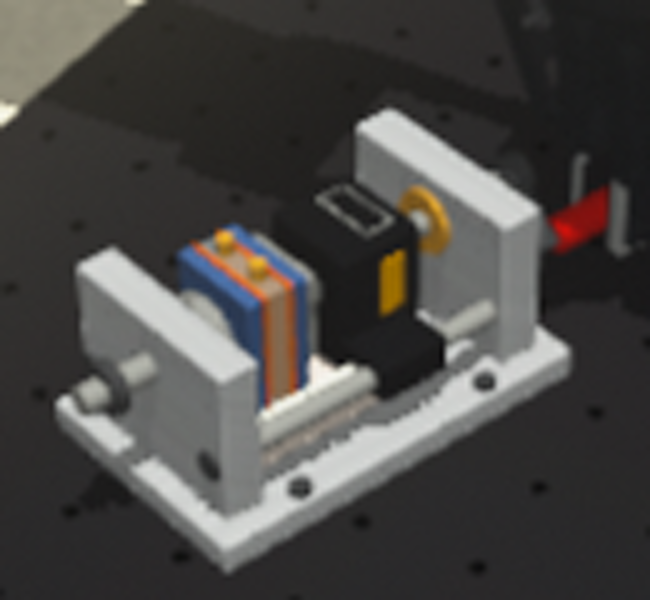

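Tab still in, cell upright and sliding toward the anvil. Continue.

Request:
{"fn": "jog_arm", "kwargs": {"plan": "-0.01 0.13 -0.2 -0.006 0.001 -0.001 10;-0.01 0.1 -0.22 0 0 0 10;-0.01 0.05 -0.23 0 0 0 10;-0.01 -0.01 -0.24 0 0 0 10;-0.01 -0.06 -0.23 0 0 0 10;-0.01 -0.12 -0.21 0 0 0 10"}}

```text
time_s: 22.1
ee_pos: [0.5952, 0.1506, 0.0767]
ee_rot: [-3.14, -0.001, 1.221]
ft_force: [0.8, 0.9, -6.0]
opening: 0.163
```

```bash
python3 crank.py 14.2 155.4 740 15;python3 - <<'E'
from h import *
q,_=save('scene','sc5'); crop(q,285,200,365,275,8,'sc5c')
E
```

```text
local [ 23.26 139.42  76.69] rot [-1.7989e+02 -3.0000e-02  6.9960e+01] F [0.5, 1.2, -6.0] t 22.1 op 0.163
q 664.5 r 30.2 y-expected -0.00
-0.01 -0.15 -0.16 -0.001 -0.000 -0.000 10; -0.01 -0.18 -0.13 -0.000 -0.000 -0.000 10; -0.01 -0.20 -0.09 -0.000 -0.000 -0.000 10; -0.01 -0.21 -0.04 -0.000 -0.000 -0.000 10; -0.01 -0.22 0.00 -0.000 -0.000 -0.000 10; -0.01 -0.21 0.05 -0.000 -0.000 -0.000 10
```

View pics/sc5c.png

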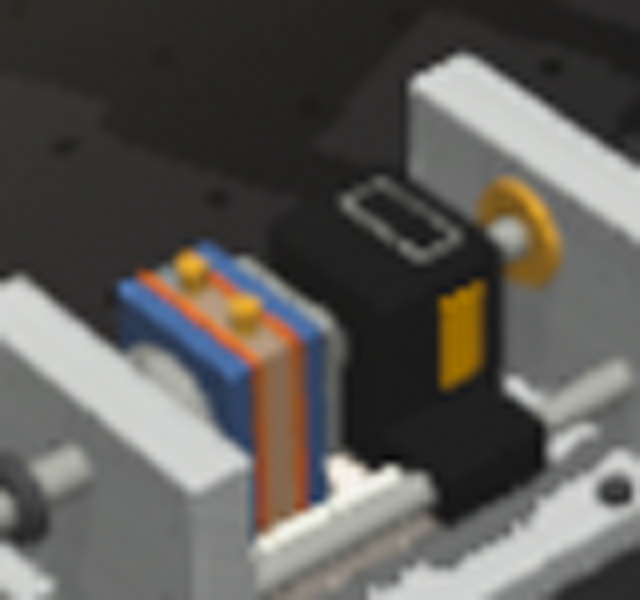

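Request:
{"fn": "jog_arm", "kwargs": {"plan": "-0.01 -0.15 -0.16 -0.001 0 0 10;-0.01 -0.18 -0.13 0 0 0 10;-0.01 -0.2 -0.09 0 0 0 10;-0.01 -0.21 -0.04 0 0 0 10;-0.01 -0.22 0 0 0 0 10"}}

```text
time_s: 22.78
ee_pos: [0.5662, 0.1591, 0.0897]
ee_rot: [3.139, -0.0, 1.221]
ft_force: [7.0, -0.9, -13.4]
opening: 0.161
```

```bash
python3 crank.py 14.2 155.4 780 13;python3 - <<'E'
from h import *
q,_=save('scene','sc6'); crop(q,285,200,365,275,8,'sc6c')
E
```

```text
local [ -6.94 137.51  89.66] rot [ 1.7986e+02 -3.0000e-02  6.9980e+01] F [6.9, 1.5, -13.4] t 22.77 op 0.161
q 730.1 r 30.5 y-expected 0.09
-0.01 -0.21 0.08 0.002 -0.000 -0.000 10; -0.01 -0.19 0.10 0.000 -0.000 -0.000 10; -0.01 -0.16 0.14 0.000 -0.000 -0.000 10; -0.01 -0.13 0.18 0.000 -0.000 -0.000 10
```

View pics/sc6c.png

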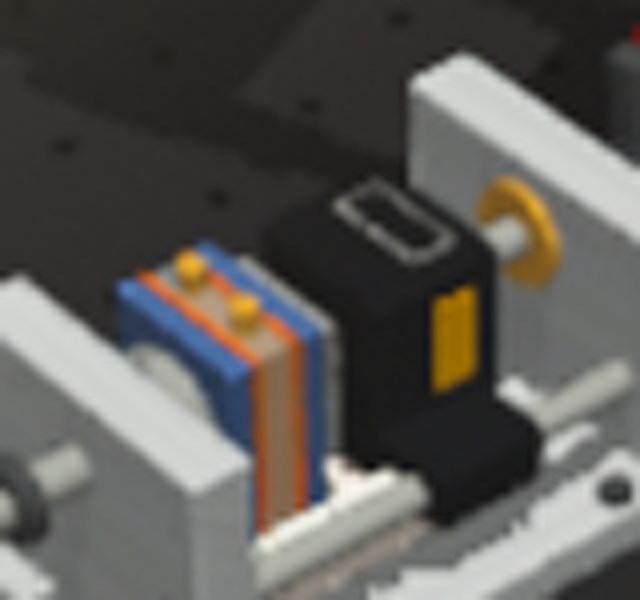

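Request:
{"fn": "jog_arm", "kwargs": {"plan": "-0.01 -0.21 0.08 0.002 0 0 10;-0.01 -0.19 0.1 0 0 0 10;0 0 0 0 0 0 10"}}

```text
time_s: 23.2
ee_pos: [0.5574, 0.1618, 0.086]
ee_rot: [3.132, -0.002, 1.222]
ft_force: [3.2, 0.8, -10.2]
opening: 0.163
```

```bash
python3 crank.py 14.2 155.4 785 13;python3 - <<'E'
from h import *
q,_=save('scene','sc7'); crop(q,285,200,365,275,8,'sc7c')
E
```

```text
local [-16.17 137.03  86.02] rot [ 1.7948e+02 -1.0000e-01  7.0010e+01] F [2.7, 1.8, -10.2] t 23.2 op 0.163
q 748.9 r 30.2 y-expected 0.05
-0.01 -0.17 0.13 0.006 -0.001 0.000 10; -0.01 -0.14 0.15 0.000 -0.000 0.000 10; -0.01 -0.11 0.18 0.000 -0.000 0.000 10
```

View pics/sc7c.png

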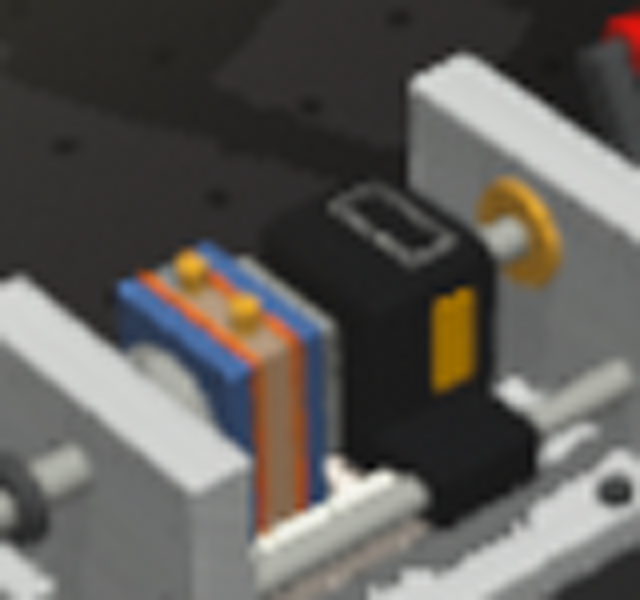

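Request:
{"fn": "jog_arm", "kwargs": {"plan": "-0.01 -0.17 0.13 0.006 -0.001 0 10;-0.01 -0.14 0.15 0 0 0 10;0 0 0 0 0 0 10"}}

```text
time_s: 23.62
ee_pos: [0.5522, 0.1634, 0.0817]
ee_rot: [3.133, -0.001, 1.222]
ft_force: [1.2, -1.2, -6.2]
opening: 0.166
```

```bash
cat > look.py <<'E'
from h import *
import sys
q,_=save('scene',sys.argv[1]); crop(q,285,200,365,275,8,sys.argv[1]+'c')
h=cv2.cvtColor(q[205:240,318:348],cv2.COLOR_RGB2HSV); print('orange px in capsule top region',((h[...,1]>150)&(h[...,0]>3)&(h[...,0]<25)&(h[...,2]>90)).sum())
E
python3 crank.py 14.2 155.4 800 13;python3 look.py sc8
```

```text
local [-21.56 136.76  81.67] rot [ 1.7953e+02 -7.0000e-02  7.0020e+01] F [1.6, -0.7, -6.2] t 23.62 op 0.166
q 762.1 r 29.8 y-expected -0.05
-0.01 -0.15 0.16 0.005 -0.001 0.000 10; -0.01 -0.11 0.19 0.000 -0.000 0.000 10; -0.01 -0.06 0.21 0.000 -0.000 0.000 10
orange px in capsule top region 25
```

View pics/sc8c.png

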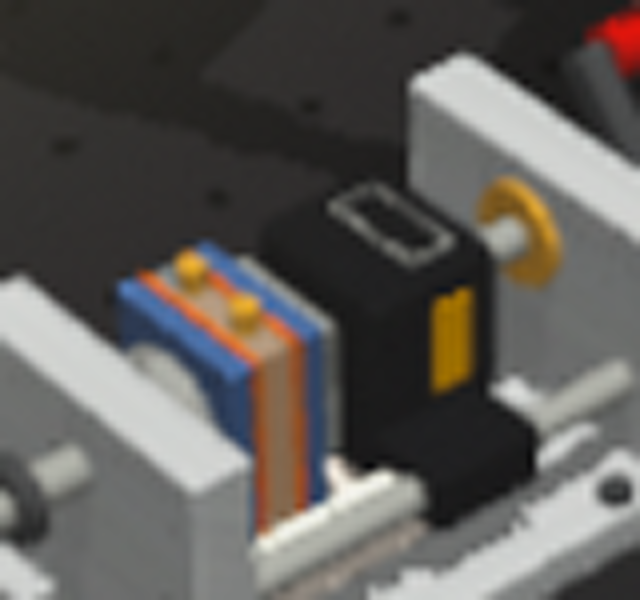

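Request:
{"fn": "jog_arm", "kwargs": {"plan": "-0.01 -0.15 0.16 0.005 -0.001 0 10;-0.01 -0.11 0.19 0 0 0 10;0 0 0 0 0 0 10"}}

```text
time_s: 24.05
ee_pos: [0.5455, 0.1652, 0.0723]
ee_rot: [3.139, 0.0, 1.222]
ft_force: [0.4, -2.4, -1.5]
opening: 0.164
```

```bash
python3 crank.py 14.2 155.4 812 14;python3 look.py sc9
```

```text
local [-28.48 136.19  72.25] rot [1.7986e+02 2.0000e-02 7.0030e+01] F [1.2, -2.1, -1.5] t 24.05 op 0.164
q 784.8 r 29.7 y-expected -0.11
-0.02 -0.08 0.22 0.002 0.000 0.000 10; -0.01 -0.02 0.24 0.000 0.000 0.000 10
orange px in capsule top region 25
```

View pics/sc9c.png

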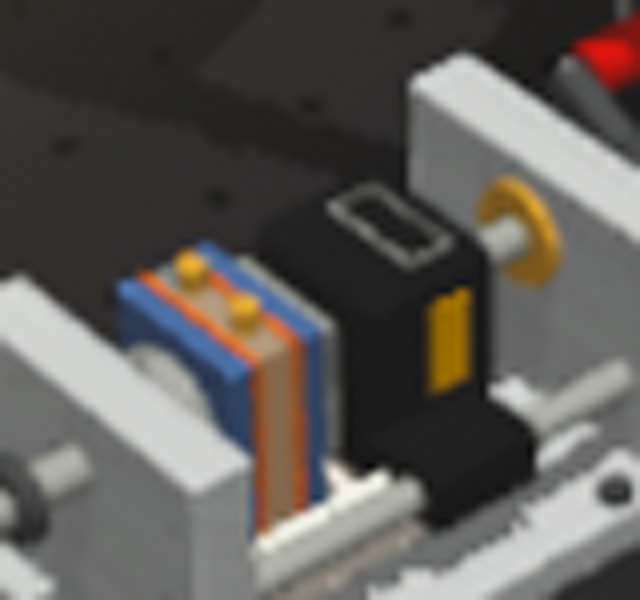

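Request:
{"fn": "jog_arm", "kwargs": {"plan": "-0.01 -0.08 0.22 0.002 0 0 10;-0.01 -0.02 0.2 0 0 0 10;0 0 0 0 0 0 10"}}

```text
time_s: 24.48
ee_pos: [0.5424, 0.1656, 0.0591]
ee_rot: [-3.141, 0.001, 1.222]
ft_force: [1.9, -2.6, 1.0]
opening: 0.164
```

```bash
python3 crank.py 14.2 155.4 830 14;python3 look.py sc10
```

```text
local [-31.57 135.49  59.12] rot [-1.7994e+02  3.0000e-02  7.0030e+01] F [2.7, -1.8, 1.0] t 24.48 op 0.164
q 810.9 r 30.0 y-expected -0.13
-0.01 0.02 0.17 -0.001 0.000 0.000 10; -0.01 0.04 0.16 -0.000 0.000 0.000 10
orange px in capsule top region 26
```

View pics/sc10c.png

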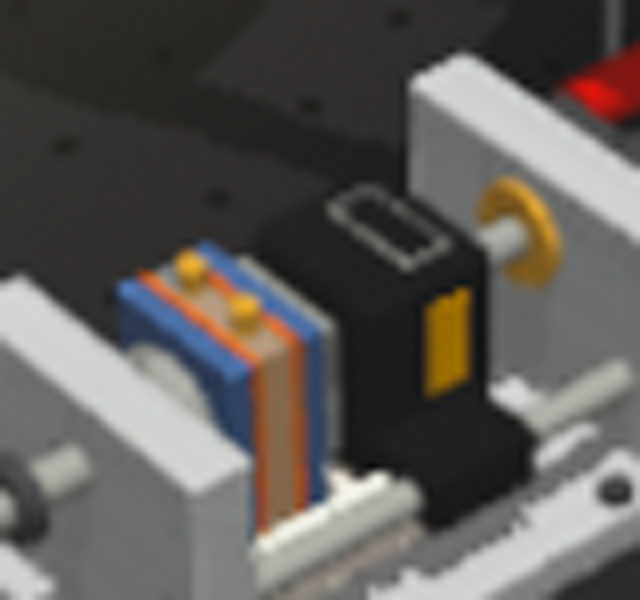

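Request:
{"fn": "jog_arm", "kwargs": {"plan": "-0.01 0.02 0.17 0 0 0 10;-0.01 0.04 0.16 0 0 0 10;0 0 0 0 0 0 10"}}

```text
time_s: 24.9
ee_pos: [0.5439, 0.1645, 0.0488]
ee_rot: [-3.14, 0.0, 1.222]
ft_force: [0.5, -3.0, 1.2]
opening: 0.164
```

```bash
python3 crank.py 14.2 155.4 850 11;python3 look.py sc11
```

```text
local [-29.77 134.95  48.84] rot [-1.7992e+02  2.0000e-02  7.0030e+01] F [1.5, -2.6, 1.2] t 24.9 op 0.164
q 830.9 r 30.2 y-expected -0.15
-0.01 0.08 0.15 -0.001 0.000 0.000 10; -0.01 0.10 0.14 -0.000 0.000 0.000 10
orange px in capsule top region 22
```

View pics/sc11c.png

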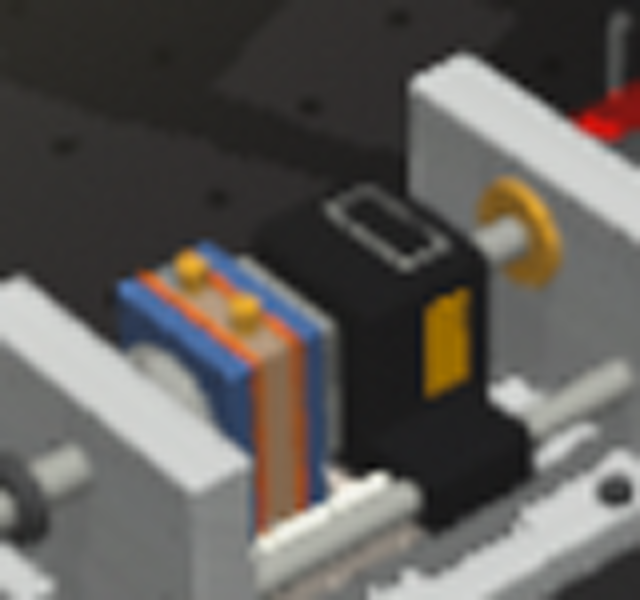

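Request:
{"fn": "jog_arm", "kwargs": {"plan": "-0.01 0.08 0.15 0 0 0 10;-0.01 0.08 0.1 0 0 0 10;0 0 0 0 0 0 10"}}

```text
time_s: 25.32
ee_pos: [0.5478, 0.1625, 0.0408]
ee_rot: [-3.139, 0.0, 1.222]
ft_force: [0.3, -2.7, 3.4]
opening: 0.166
```

```bash
python3 crank.py 14.2 155.4 865 11;python3 look.py sc12
```

```text
local [-25.44 134.45  40.76] rot [-1.7983e+02  3.0000e-02  7.0030e+01] F [1.2, -2.4, 3.4] t 25.32 op 0.166
q 848.3 r 30.4 y-expected -0.13
-0.01 0.11 0.10 -0.002 0.000 0.000 10; -0.01 0.11 0.09 -0.000 0.000 0.000 10
orange px in capsule top region 73
```

View pics/sc12c.png

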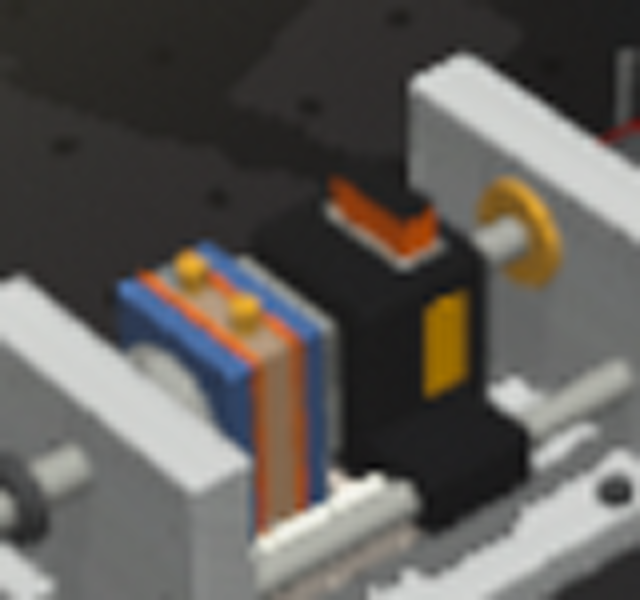

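Tab popped out (orange at crop (390,220)). Release and lift away.

Request:
{"fn": "jog_arm", "kwargs": {"plan": "0 0 0 0 0 0 30;0 0 0 0 0 0 40;0 0 0 0 0 0 40;0 0 0 0 0 0 40"}}

```text
time_s: 25.88
ee_pos: [0.5464, 0.1634, 0.0394]
ee_rot: [-3.136, -0.0, 1.222]
ft_force: [0.0, -0.2, -0.1]
opening: 0.47
```

Request:
{"fn": "jog_arm", "kwargs": {"plan": "0 0 -0.3 0 0 0 40;0 0 -0.7 0 0 0 40;0 0 -1 0 0 0 40;0 0 -1 0 0 0 40;0 0 -1 0 0 0 40;0 0 -1 0 0 0 40;0 0 0 0 0 0 40;0 0 0 0 0 0 40;0 0 0 0 0 0 40"}}

```text
time_s: 27.0
ee_pos: [0.5466, 0.1632, 0.1964]
ee_rot: [-3.136, -0.001, 1.222]
ft_force: [0.4, -0.3, -0.5]
opening: 0.467
```

```bash
python3 look.py sc13
python3 - <<'E'
from h import *
where(); p,d=save('wrist','wrist20'); print(robot.get_obs()['ft_force'],np.abs(robot.get_obs()['joint_velocities']).max())
d0=np.load('pics/scene0_p.npy').astype(int); d1=np.load('pics/sc13_p.npy').astype(int)
for n,(u0,v0,u1,v1) in dict(oil=(145,365,190,415),can=(195,315,240,370),beaker=(370,130,402,180)).items(): print(n,np.abs(d1-d0)[v0:v1,u0:u1].mean())
E
```

```text
orange px in capsule top region 74
local [-26.94 134.6  196.13] rot [-1.7967e+02 -3.0000e-02  7.0020e+01] F [-0.5, 0.3, 0.2] t 27.05 op 0.467
[-0.15342691 -0.07766524 -0.52123441] 0.00381019222411698
oil 0.5902222222222222
can 0.4734006734006734
beaker 36.443125
```

View pics/sc13.png

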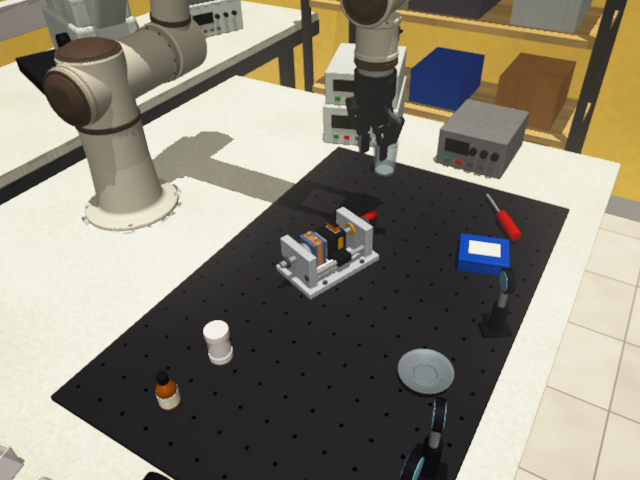

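View pics/wrist20.png

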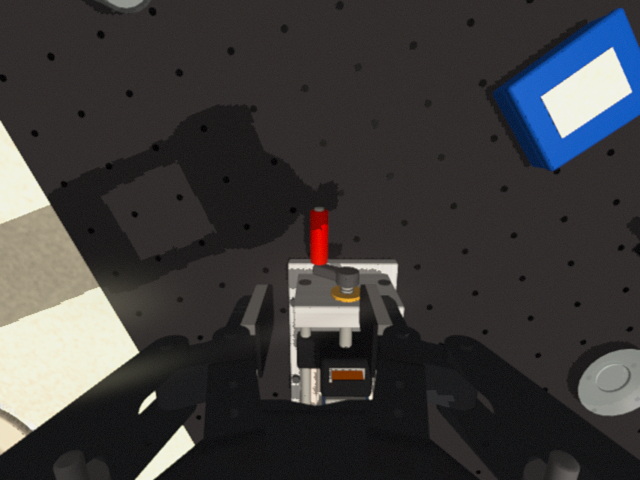

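```bash
python3 -c "
from station import robot
print(robot.finish_job())"
```

```text
the job is handed in; nothing more can be done
None
```

I stood the flow cell in the cradle, let go of it, and wound the crank about 760° until the orange tab popped out. I stopped there, let go of the crank, lifted clear and handed the job in at about 27 s.

- **Seating:** the cell's top measured 99.4 mm (99.8 mm expected for fully down). It stood upright and within about 1 mm of the cradle's centre across the cheeks.
- **Tab:** in the picture about 17° of crank before the end the tab was still in. In the next one it was out, so I overwound by less than 17°, against the 75° or so that cracks the glass. It was still out after I let go.
- **Cell force:** I had no direct reading of the force on the cell. That it lies between 15 and 20 N follows only from the crank angle.
- **Robot:** the arm was clear of everything, with wrist force about 0.5 N and joints at rest.
- **Other objects:** the oil bottle and canister look unchanged in the scene camera. The same check was not valid for the beaker, because the gripper hid part of it in the last picture. The arm stayed roughly 25 cm from where I first measured it.
- **Camera disagreement:** the top and wrist cameras differed by about 1.6 mm on the clamp's sideways position. I went by the wrist camera, and the cell went in with no side contact.

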